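# Key the strip cutter's drive pulley

### The job

The drive pulley of the bench strip cutter needs its taper key. Take the gib-head key off the steel bar, slide it tail first and by hand, no more than snug, into the keyway on top of the shaft end and let go; then drive it tight by tapping its head with the mallet, at least two separate taps. Lay the mallet back on the cork mat, tip the guard flap over so that it snaps shut in front of the pulley, and leave the other things on the table where they are.

Things in the scene. Friction and masses are not known exactly. Their poses are not given: they have to be found in the camera images.
- cutter: Bench strip cutter, blue-grey cast frame with rollers, fixed; place and yaw vary. Origin on the table plumb below the centre of the pulley hub's end face; x level into the machine along the shaft (the way the key is driven), y across, z up. Shaft axis 105 mm up, shaft 40 mm across, flush with the hub face (x = 0). Hub 74 mm, pulley 122 mm across, rim face at x = 2 mm. Nothing but the open flap is higher than 176 mm.
- keyway_mouth (a point): Middle of the keyway's floor at its mouth in the hub face (cutter frame 0, 0, 120 mm). The keyway lies on top of the shaft end: 16 mm wide, 50 mm long, floor level, roof 10.7 mm above the floor at the mouth, falling 1 in 16 towards the back.
- hood_edge (a point): Middle of the front edge, top side, of the clear hood over the pulley (cutter frame -36, 0, 176 mm). Hood top z 173 to 176 mm, y +-67 mm; side cheeks at y = +-67 mm down to z = 143 mm, also out to x = -36 mm. It stands over the key, so take and slide the key with the gripper leaning back from the machine, 40 to 48 deg from vertical, fingers pointing down and into the machine.
- key: Loose steel gib-head taper key, 100 g. Origin on its flat underside, mid-width, at the shoulder of head and shank; x along the shank to the tail, z up. Shank x 0 to 60 mm, 14 mm wide, 11.7 mm high at the shoulder falling to 8 mm (taper on top); last 6 mm a nose 10 mm wide, 6 mm high. Starts flat across the steel bar, underside 30 mm up, head and tail overhanging, pointing roughly along cutter x.
- key_head (a point): Centre of the key's head (key frame -8, 0, 11 mm). Head 16 mm long (x -16 to 0), 14 mm wide (y), 22 mm high, underside flush with the shank's. Its end face, 8 mm behind this point, is where to strike.
- key_tail (a point): End of the key's tail, on its underside (key frame 60, 0, 0 mm). The key slides freely until this is about 43 mm past the hub face (snug, 17 mm from shoulder to hub); then it wedges, about 3.4 N more push per mm, and stays where driven. Tight: 46 mm or more in (14 mm or less from shoulder to hub, about 14 N); 47 to 50 mm is good. Not past 46 mm by hand.
- lay_weight: Steel bar weight 24 x 170 x 30 mm (x, y, z), fixed, that the key lies across; origin under its centre.
- mallet: Loose mallet, about 340 g, on the cork mat. Origin under the middle of its head; x along the head, roughly along cutter x. Head: white nylon cylinder 40 mm across, 90 mm long (striking faces x = +-45 mm), axis 20 mm up. Wooden handle along -y (towards the robot) at the same height, 20 mm across to y = -130 mm, thicker beyond; 38 mm butt at y -190 to -216 mm keeps it level.
- mallet_head (a point): Centre of the mallet's head (mallet frame 0, 0, 20 mm).
- mallet_grip (a point): On the handle's axis, 62 mm from the head's centre (mallet frame 0, -62, 20 mm): a good place to hold it for short taps.
- mat: Cork mat 170 x 300 x 3 mm (x, y, z), fixed; origin under its centre. The mallet's place: head and grip must lie over it.
- guard_flap (a joint): Guard flap's hinge, rad: 0 shut (hangs down before the pulley), 3.3 open (stands up above the hood's edge, leaning 9 deg back over the machine; starts there). An over-centre spring holds it at either stop: below about 2.2 rad it swings shut by itself. From the hinge the plate points along (-sin q, 0, -cos q) in the cutter frame. About 0.15 N m moves it.
- guard_hinge (a point): Middle of the flap's hinge line (cutter frame -38, 0, 176 mm), which runs along cutter y. Flap: steel plate 116 mm wide (y), 100 mm long from the hinge, 3 mm thick, 6 mm bead on the free edge.
- flap_edge (a point): Middle of the flap's free edge.
- clamp: Bystander: steel spring clamp with two long handles, about 190 x 70 x 52 mm high, lying on the table.
- pattern_weight: Bystander: round steel pattern weight with a knob, 68 mm across, 50 mm high.
- thread_cone: Bystander: cone of white thread, 64 mm across, 96 mm high.
There are look-alikes about, which are no part of the job. What is shaped like the mallet but pink is not meant.

How it is judged:
By the outcome, as a careful person would: the job done as asked, in the order asked, and still so for the second after the job is handed in, with the robot touching nothing.
It also fails if it takes over 64 s, if anything falls off the work surface, if the arm or the gripper's body presses on something with over 40 N, if the wrist force passes 120 N, or if a joint passes its speed limit or range.

### The arm

A 6-joint arm with a two-finger parallel gripper is mounted at the origin on the work surface. World frame = base frame: x ahead of the robot, y to its left, z up, the work surface at z = 0. Lengths are in mm, angles in rad, forces in N, time in s.
With the tool pointing down it reaches from about 300 to 775 mm from the base axis. Payload 14.6 kg.
Tool frame: the origin (TCP) lies at the very end of the fingers, on their centre line; the grasp point (between the pads) lies 19 mm behind it; z points along the fingers, y is the line along which they close (so a half turn about z gives the same grasp; the last joint's range is limited). The gripper opens to 94 mm and grips with 3 to 60 N. Pads are 16 mm wide; open, the fingers measure 119 mm over their backs; the gripper's body (75 mm by 177 mm) begins 78 mm behind the grasp point.
Start: joints at [1.261, 0.3, 1.521, -0, 1.321, -0.067], TCP at [132.23, 533.858, 205.446] pointing down, gripper open.
Joint ranges: [-3.03, 3.03], [-0.79, 2.21], [0.23, 2.52], [-1.04, 4.18], [0, 3.07], [-2.55, 2.55]. Speed limits (rad/s): [2.22, 2.22, 2.57, 3.14, 3.14, 3.14].

### API

Orientations are given as [roll, pitch, yaw] about the fixed x, y, z axes, in that order (R = Rz(yaw) Ry(pitch) Rx(roll)).
In Python, from cell import manip, eyes, ticket gives the robot as it stands. The module is installed in compiled form; this text tells all that it offers.
- The arm moves only by the tool arm_command, never from a script. Its argument "plan" is a list of rows, each a list of 5 numbers: the opening, from -1 (shut) to 1 (fully open), then the shift along the tool's x, y, z in m, then the turn about the tool's z in rad. In form: [[jaw, dx, dy, dz, roll], ...]. A call has 1 to 20 rows; each row shifts and turns the commanded pose from where the row before left it, along the tool's axes as they then stand; what a row does not reach is not made up. A row lasts 1/8 s, in which the tool goes at most 62.5 mm and 10.7 degrees, less where a joint would pass 70% of its speed; a pose out of reach is approached as far as the arm can. A call is refused whole if a number of a shift passes 0.0625 or a number of a turn 0.188, either way. A call with a gripper value outside its range is refused whole. The fingers move at their own pace and stop on an object; "newtons" is the grip in N (left out, the last holds). Time passes only in rows, so rows that do not move let the fingers close. It gives the time, the measured TCP pose, the force, the opening and the grip force at its end, in the units of the state.
- manip.read_state(): the state, without advancing time (a new reading comes with each control period).
- eyes.camera(name): name is "scene" or "top" or "wrist"; returns a dict with "img" (400x640x3 uint8, blue, green, red), "z_map" (400x640 float32, mm along the optical axis (not along the pixel's ray), 0 where there is no reading), "fx", "fy", "cx", "cy" (pixels), "eye" and "orientation" of the camera in the world. Camera axes: x right, y down, z forward; pixel columns grow to the right and rows downward; lengths in mm; the calibration is good to about 2 mm. A picture is of the moment at which its call begins.
- ticket.sign_off(): hands the job in; it is judged then, once.
The state is a dict: "clock": time; "joints": joint angles; "qd": joint speeds; "effort": joint torques, N m; "eef_pos": TCP position; "eef_rot": TCP orientation; "wrist_force": force on the tool from outside, world axes, zero at the start; "moment": the same for the moment, N m; "finger_gap": finger opening in mm; "finger_force": force on a finger pad.
Only numpy, scipy, OpenCV 4.12 (cv2) and the standard library are available. Lean on these libraries where they do the work, as an engineer would, in place of code of your own. Each camera call takes 0.05 s, during which the arm holds its last target. There are 200 camera calls.

## Working session

There is one attempt and no reset: what is moved stays moved. The work goes in short steps, Python scripts to look and compute and a tool call to move; the robot and the scene stay as the last step left them, time stands still between calls to the robot, and variables do not carry over. Pictures are saved under pics/ and viewed, at most 13 in all, crops included, and the job is handed in when it is done.

Besides the shell and the picture viewer there is one more tool, called after "Request:" by a JSON object that holds its "op" and its "data", one argument or row to a line. arm_command: Moves the arm, as the interface text tells. Its arguments: {"type":"object","properties":{"plan":{"type":"array"},"newtons":{"type":"number"}},"required":["plan"]}

```bash
mkdir -p pics; cat > h.py <<'E'
import numpy as np, cv2, pickle
from cell import manip, eyes, ticket
from scipy.spatial.transform import Rotation as Rn
def cam(n):
    c=eyes.camera(n); return c
def Rm(c):
    o=np.array(c["orientation"],float)
    return o if o.shape==(3,3) else Rn.from_euler('xyz',o).as_matrix() if o.size==3 else Rn.from_quat(o).as_matrix()
def cloud(c):
    v,u=np.mgrid[0:400,0:640]; z=c["z_map"]
    p=np.stack([(u-c["cx"])/c["fx"]*z,(v-c["cy"])/c["fy"]*z,z],-1)
    return p@Rm(c).T+np.array(c["eye"])
def ray(c,u,v,h):
    d=Rm(c)@np.array([(u-c["cx"])/c["fx"],(v-c["cy"])/c["fy"],1]); e=np.array(c["eye"])
    return e+d*(h-e[2])/d[2]
E
python3 - <<'E'
from h import *
print(manip.read_state())
for n in("scene","top","wrist"):
    c=cam(n); pickle.dump(c,open(n+".pkl","wb")); print(n,c["orientation"],c["eye"],c["fx"],c["cx"],c["cy"],(c["z_map"]>0).mean())
    cv2.imwrite(f"pics/{n}0.png",c["img"])
E
```

```text
{'clock': 0.0, 'joints': array([ 1.26139116e+00,  3.00462651e-01,  1.52156737e+00, -3.05387244e-05,
        1.32068692e+00, -6.66011613e-02]), 'qd': array([-0.0006751 ,  0.00211885,  0.00107134, -0.00016008, -0.00208489,
        0.0006766 ]), 'effort': array([ 4.06135705e-04, -5.31802511e+01, -3.52748930e+01,  7.08709401e-02,
        2.43473472e-02, -9.91144498e-05]), 'eef_pos': array([132.16759362, 533.6216776 , 204.89676238]), 'eef_rot': array([-3.14046889e+00, -4.53092704e-05,  2.89879619e+00]), 'wrist_force': array([-0.00072002,  0.18582958, -0.71151924]), 'moment': array([-0.01654952,  0.02139531,  0.01458907]), 'finger_force': 0.0, 'finger_gap': 93.89392628232203}
scene [-2.49938015 -0.01299757  1.7629387 ] [1040.53739071  241.53997154  915.44016303] 385.97469475205503 322.6382103598162 199.56364439725434 0.9961328125
top [-2.96489267 -0.00663349 -1.57502411] [ 273.41533769  138.42937955 1117.54251035] 469.5300864141438 318.18375373310386 202.99906055614264 0.9960390625
wrist [2.90350214e+00 2.01601353e-04 1.32780736e+00] [ 65.70421558 550.51933029 383.90750397] 329.3761550773194 316.42457415076973 194.40643763293858 0.99614453125
```

View pics/scene0.png

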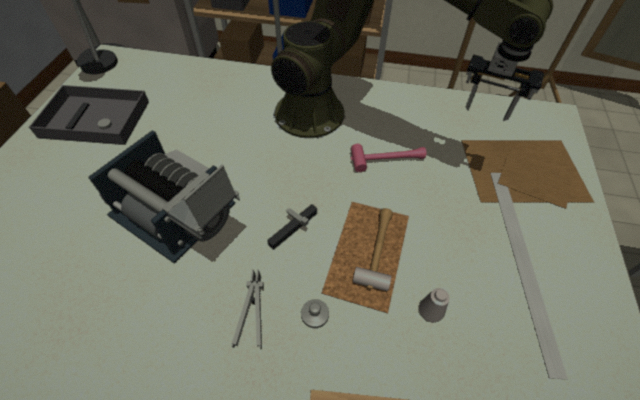

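View pics/top0.png

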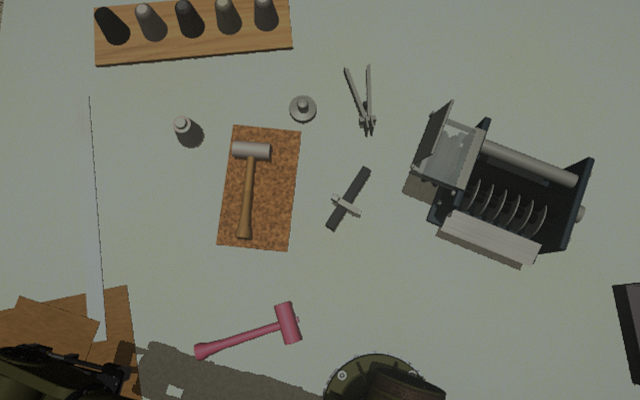

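The scene view shows the cutter at about (170,200), the key on its bar at (293,220), the wooden mallet at (375,260), and the pink look-alike at (385,155). The top view shows the key at (347,205), the mallet head at (250,150), and the flap and hood at about (445,150). Next I measure.

```bash
python3 - <<'E'
from h import *
c=pickle.load(open("top.pkl","rb")); P=cloud(c)
def fit(m,name):
    p=P[m][:,:2]; r=cv2.minAreaRect(p.astype(np.float32)); print(name,m.sum(),"c",np.round(r[0]),"sz",np.round(r[1]),"ang",round(r[2],1),"z",np.round(np.percentile(P[m][:,2],[5,50,95])))
v,u=np.mgrid[0:400,0:640]; z=P[...,2]
box=lambda a,b,d,e:(u>=a)&(u<b)&(v>=d)&(v<e)
print("table z",np.median(z[box(320,340,280,340)]))
fit(box(228,275,138,162)&(z>25),"mallet head")
fit(box(228,275,168,215)&(z>16),"handle")
fit(box(320,380,160,240)&(z>18)&(z<34),"bar")
fit(box(320,380,160,240)&(z>38),"key")
hsv=cv2.cvtColor(c["img"],cv2.COLOR_BGR2HSV)
fit(box(205,310,120,260)&(hsv[...,1]>90)&(hsv[...,0]<25)&(z<8),"mat")
for lo,hi in((10,40),(60,100),(100,140),(140,170),(170,182),(182,300)):
    m=box(390,600,80,280)&(z>lo)&(z<hi); 
    if m.sum()>9: fit(m,f"cut{lo}-{hi}")
# flap profile
m=box(400,470,90,230)&(z>185); print(np.round(P[m][::max(1,m.sum()//25)]))
cv2.imwrite("pics/cut.png",cv2.resize(c["img"][85:285,310:600],None,fx=2.7,fy=2.7,interpolation=cv2.INTER_CUBIC))
E
```

```text
table z 0.7290517001716807
mallet head 658 c [466. 206.] sz [398.  90.] ang 32.2 z [29. 40. 45.]
handle 409 c [399. 247.] sz [324.  75.] ang 27.7 z [26. 31. 36.]
bar 646 c [483.  60.] sz [ 73. 166.] ang 73.8 z [26. 30. 33.]
key 195 c [381. 116.] sz [ 75. 208.] ang 58.4 z [  39.   43. 1118.]
mat 6786 c [514. 274.] sz [170. 299.] ang 83.8 z [0. 4. 7.]
cut10-40 871 c [ 474. -290.] sz [269. 206.] ang 67.6 z [11. 13. 32.]
cut60-100 3626 c [ 478. -255.] sz [308. 244.] ang 70.0 z [67. 79. 98.]
cut100-140 4853 c [ 494. -283.] sz [344. 210.] ang 67.2 z [104. 128. 137.]
cut140-170 3256 c [ 508. -251.] sz [364. 210.] ang 67.1 z [142. 154. 169.]
cut170-182 3019 c [ 508. -245.] sz [353. 200.] ang 66.6 z [172. 177. 180.]
cut182-300 875 c [ 554. -137.] sz [114. 128.] ang 67.2 z [186. 239. 277.]
[[ 273.  138. 1118.]
 [ 613. -120.  276.]
 [ 617. -115.  247.]
 [ 618. -112.  229.]
 [ 604. -111.  253.]
 [ 592. -108.  275.]
 [ 588. -110.  274.]
 [ 606. -104.  209.]
 [ 592. -103.  238.]
 [ 579. -102.  262.]
 [ 570. -101.  276.]
 [ 592.  -95.  195.]
 [ 583.  -93.  209.]
 [ 571.  -93.  231.]
 [ 560.  -92.  252.]
 [ 551.  -91.  269.]
 [ 571.  -85.  188.]
 [ 558.  -85.  215.]
 [ 549.  -83.  229.]
 [ 540.  -83.  245.]
 [ 531.  -82.  263.]
 [ 523.  -82.  275.]
 [ 273.  138. 1118.]
 [ 532.  -72.  211.]
 [ 524.  -71.  217.]
 [ 273.  138. 1118.]]
```

View pics/cut.png

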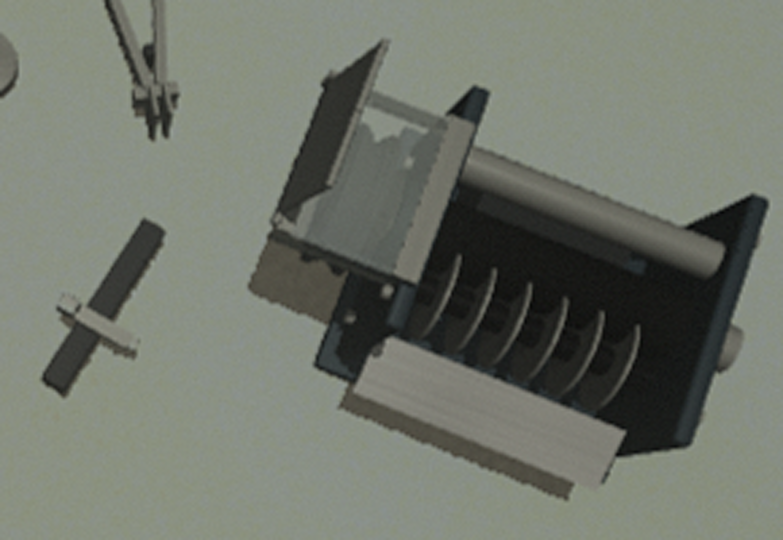

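The crop shows the key with its head at left (65,305) and its tail at right (135,350). The flap's top edge runs from (385,45) to (330,190), and cutter x points right and slightly down, at a yaw of about -113°. The move rows have no tilt term, so I'll check what the arm does at the edge of its reach.

Request:
{"op": "arm_command", "data": {
  "plan": [
    [1,0,-0.05,0,0],
    [1,0,-0.05,0,0],
    [1,0,-0.05,0,0],
    [1,0,-0.05,0,0],
    [1,0,-0.05,0,0],
    [1,0,-0.05,0,0]
  ]
}}

```text
clock: 0.9
eef_pos: [59.6, 241.1, 205.1]
eef_rot: [-3.141, -0.0, 2.899]
wrist_force: [0.3, 0.0, 1.0]
finger_gap: 94.3
finger_force: 0.0
```

```bash
python3 -c "
from h import *
s=manip.read_state();print(s['clock'],s['joints'].round(3),s['eef_pos'].round(1),s['eef_rot'].round(3))"
```

```text
0.9 [ 1.181 -0.452  2.218 -0.     1.376 -0.148] [ 59.6 241.1 205.1] [-3.141 -0.     2.899]
```

Request:
{"op": "arm_command", "data": {
  "plan": [
    [1,0,-0.05,0,0],
    [1,0,-0.05,0,0],
    [1,0,-0.05,0,0],
    [1,0,-0.05,0,0]
  ]
}}

```text
clock: 1.4
eef_pos: [32.2, 129.8, 197.8]
eef_rot: [-3.082, 0.0, 2.898]
wrist_force: [0.5, 0.2, -0.0]
finger_gap: 93.8
finger_force: 0.0
```

```bash
python3 -c "
from h import *
s=manip.read_state();print(s['clock'],s['joints'].round(3),s['eef_pos'].round(1),s['eef_rot'].round(3))"
```

```text
1.4 [ 1.081 -0.789  2.385 -0.015  1.603 -0.246] [ 32.2 129.8 197.8] [-3.082  0.     2.898]
```

```bash
python3 - <<'E'
from h import *
c=pickle.load(open("scene.pkl","rb")); P=cloud(c)
print("lamp base",ray(c,97,62,10).round(), "tray",ray(c,92,112,20).round(),ray(c,35,130,20).round())
for u,v in((97,62),(92,45),(86,25),(80,5),(75,0),(92,55)): print(u,v,P[v,u].round())
v,u=np.mgrid[0:400,0:640]
m=(P[...,1]<-100)&(P[...,0]<250)&(P[...,0]>-500)&(P[...,1]>-900)&(P[...,2]>60)
q=P[m]; print(m.sum()); print(q[::max(1,len(q)//25)].round())
E
```

```text
lamp base [-113. -878.   10.] tray [ 170. -726.   20.] [ 290. -861.   20.]
97 62 [-103. -868.   18.]
92 45 [-127. -874.   75.]
86 25 [ -638. -1337.  -175.]
80 5 [ -656. -1331.   -78.]
75 0 [-152. -874.  233.]
92 55 [-139. -910.   20.]
251
[[-143. -883.  236.]
 [-148. -869.  232.]
 [-148. -873.  225.]
 [-143. -872.  220.]
 [-141. -870.  214.]
 [-140. -873.  208.]
 [-139. -872.  201.]
 [-135. -873.  196.]
 [-135. -877.  188.]
 [-133. -875.  181.]
 [-136. -882.  172.]
 [-130. -877.  168.]
 [-129. -880.  160.]
 [-130. -881.  153.]
 [-132. -882.  144.]
 [-127. -874.  139.]
 [-130. -876.  130.]
 [-131. -882.  120.]
 [-125. -876.  117.]
 [-125. -877.  109.]
 [-122. -874.  103.]
 [-122. -874.   94.]
 [-117. -873.   90.]
 [-118. -874.   80.]
 [-121. -873.   70.]
 [-123. -875.   61.]]
```

Request:
{"op": "arm_command", "data": {
  "plan": [
    [1,0,0,-0.03,0.173],
    [1,0,0,-0.03,0.173],
    [1,0,0,-0.03,0.173],
    [1,0,0,-0.03,0.173],
    [1,0,0,-0.03,0.173],
    [1,0,0,-0.03,0.173],
    [1,0,0,-0.03,0.173],
    [1,0,0,-0.03,0.173],
    [1,0,0,-0.03,0.173],
    [1,0,0,-0.03,0.173],
    [1,0,0.06,0,0],
    [1,0,0.06,0,0],
    [1,0,0.06,0,0],
    [1,-0.02,0.06,0,0],
    [1,-0.04,0.06,0,0]
  ]
}}

```text
clock: 3.28
eef_pos: [201.2, 49.3, 501.6]
eef_rot: [3.131, 0.056, 1.169]
wrist_force: [1.2, 0.4, 0.4]
finger_gap: 94.1
finger_force: 0.0
```

```bash
cat > st.py <<'E'
from h import *
s=manip.read_state();R=Rn.from_euler('xyz',s['eef_rot']).as_matrix()
print(round(s['clock'],2),'q',s['joints'].round(3),'p',s['eef_pos'].round(1),'rpy',s['eef_rot'].round(3),'F',s['wrist_force'].round(1),'gap',round(s['finger_gap'],1))
print('X',R[:,0].round(3),'Y',R[:,1].round(3),'Z',R[:,2].round(3),'tilt',np.degrees(np.arccos(-R[2,2])).round(1),'head',np.degrees(np.arctan2(R[1,2],R[0,2])).round(1))
E
python3 st.py
```

```text
3.27 q [ 0.132 -0.495  1.569 -0.061  2.086  0.505] p [201.2  49.3 501.6] rpy [3.131 0.056 1.169] F [1.2 0.4 0.4] gap 94.1
X [ 0.391  0.919 -0.055] Y [ 0.92  -0.391  0.01 ] Z [-0.012 -0.055 -0.998] tilt 3.2 head -102.6
```

Request:
{"op": "arm_command", "data": {
  "plan": [
    [1,-0.045,0.035,0,0],
    [1,-0.045,0.035,0,0],
    [1,-0.045,0.03,0,0],
    [1,-0.05,0.02,0,0],
    [1,-0.055,0,0,0],
    [1,-0.055,0,0,0],
    [1,-0.055,0,0,0],
    [1,-0.055,0,0,0],
    [1,-0.05,-0.02,0,0],
    [1,-0.04,-0.045,0,0],
    [1,-0.03,-0.05,0,0],
    [1,0,-0.06,0,0],
    [1,0,-0.06,0,0],
    [1,0,-0.06,0,0],
    [1,0,-0.06,0,0]
  ]
}}

```text
clock: 5.15
eef_pos: [-226.3, -314.6, 527.8]
eef_rot: [3.133, 0.058, 1.169]
wrist_force: [0.5, -1.4, -0.2]
finger_gap: 93.7
finger_force: 0.0
```

```bash
python3 st.py
```

```text
5.15 q [-2.308 -0.119  1.245  0.029  1.964 -1.894] p [-226.3 -314.6  527.8] rpy [3.133 0.058 1.169] F [ 0.5 -1.4 -0.2] gap 93.7
X [ 0.391  0.919 -0.058] Y [ 0.92  -0.391  0.008] Z [-0.015 -0.056 -0.998] tilt 3.3 head -105.0
```

Request:
{"op": "arm_command", "data": {
  "plan": [
    [1,0,0.06,0,0],
    [1,0,0.06,0,0],
    [1,-0.06,0,0,0],
    [1,-0.06,0,0,0],
    [1,-0.06,0,0,0],
    [1,-0.06,0,0,0],
    [1,-0.06,0,0,0],
    [1,-0.06,0,0,0]
  ]
}}

```text
clock: 6.15
eef_pos: [-232.3, -635.6, 513.5]
eef_rot: [3.131, 0.081, 1.169]
wrist_force: [-0.1, 1.9, 2.5]
finger_gap: 94.0
finger_force: 0.0
```

```bash
python3 st.py
```

```text
6.15 q [-1.98   0.693  0.234  0.013  2.133 -1.57 ] p [-232.3 -635.6  513.5] rpy [3.131 0.081 1.169] F [-0.1  1.9  2.5] gap 94.0
X [ 0.39   0.917 -0.081] Y [ 0.92  -0.391  0.01 ] Z [-0.022 -0.079 -0.997] tilt 4.7 head -105.7
```

Request:
{"op": "arm_command", "data": {
  "plan": [
    [1,-0.06,0,0,0],
    [1,-0.06,0,0,0]
  ]
}}

```text
clock: 6.4
eef_pos: [-254.7, -680.8, 472.1]
eef_rot: [3.128, 0.139, 1.168]
wrist_force: [-0.2, 0.1, 0.4]
finger_gap: 93.6
finger_force: 0.0
```

```bash
python3 st.py
```

```text
6.4 q [-1.985  0.757  0.235  0.016  2.011 -1.575] p [-254.7 -680.8  472.1] rpy [3.128 0.139 1.168] F [-0.2  0.1  0.4] gap 93.6
X [ 0.388  0.911 -0.138] Y [ 0.921 -0.39   0.013] Z [-0.042 -0.132 -0.99 ] tilt 8.0 head -107.7
```

Request:
{"op": "arm_command", "data": {
  "plan": [
    [1,-0.04,0,-0.055,0],
    [1,-0.04,0,-0.055,0],
    [1,-0.04,0,-0.055,0],
    [1,-0.04,0,-0.055,0],
    [1,-0.04,0,-0.055,0],
    [1,-0.04,0,-0.055,0]
  ]
}}

```text
clock: 7.15
eef_pos: [-240.3, -614.1, 609.8]
eef_rot: [3.12, 0.325, 1.164]
wrist_force: [-0.1, -0.3, -0.1]
finger_gap: 94.2
finger_force: 0.0
```

```bash
python3 st.py
```

```text
7.15 q [-2.013  0.557  0.235  0.036  2.025 -1.588] p [-240.3 -614.1  609.8] rpy [3.12  0.325 1.164] F [-0.1 -0.3 -0.1] gap 94.2
X [ 0.375  0.87  -0.319] Y [ 0.921 -0.389  0.02 ] Z [-0.107 -0.301 -0.948] tilt 18.6 head -109.5
```

Request:
{"op": "arm_command", "data": {
  "plan": [
    [1,-0.055,0,-0.035,0],
    [1,-0.055,0,-0.035,0],
    [1,-0.06,0,-0.03,0],
    [1,-0.06,0,-0.03,0],
    [1,-0.06,0,-0.025,0],
    [1,-0.06,0,-0.025,0],
    [1,-0.06,0,-0.02,0],
    [1,-0.06,0,-0.02,0]
  ]
}}

```text
clock: 8.15
eef_pos: [-267.6, -650.2, 663.9]
eef_rot: [3.11, 0.604, 1.156]
wrist_force: [-0.4, -0.4, -0.4]
finger_gap: 94.2
finger_force: 0.0
```

```bash
python3 st.py
```

```text
8.15 q [-2.037  0.521  0.236  0.062  1.782 -1.6  ] p [-267.6 -650.2  663.9] rpy [3.11  0.604 1.156] F [-0.4 -0.4 -0.4] gap 94.2
X [ 0.332  0.753 -0.568] Y [ 0.922 -0.386  0.026] Z [-0.2   -0.533 -0.822] tilt 34.7 head -110.6
```

Request:
{"op": "arm_command", "data": {
  "plan": [
    [1,-0.02,-0.06,-0.01,0],
    [1,-0.03,-0.06,-0.01,0],
    [1,-0.06,-0.01,-0.015,0],
    [1,-0.06,0,-0.015,0],
    [1,-0.06,0,-0.015,0]
  ]
}}

```text
clock: 8.78
eef_pos: [-367.1, -623.5, 693.3]
eef_rot: [3.121, 0.746, 1.153]
wrist_force: [1.2, -0.8, -0.4]
finger_gap: 94.4
finger_force: 0.0
```

```bash
python3 st.py
```

```text
8.78 q [-2.219  0.511  0.235  0.176  1.665 -1.725] p [-367.1 -623.5  693.3] rpy [3.121 0.746 1.153] F [ 1.2 -0.8 -0.4] gap 94.4
X [ 0.298  0.671 -0.679] Y [ 0.919 -0.394  0.015] Z [-0.257 -0.628 -0.734] tilt 42.7 head -112.3
```

```bash
python3 - <<'E'
from h import *
c=pickle.load(open("top.pkl","rb"));P=cloud(c)
print("head",ray(c,334.4,198.3,52).round(1),"tail",ray(c,360,215.4,38).round(1))
v,u=np.mgrid[0:400,0:640]; z=P[...,2]
m=(u>325)&(u<375)&(v>180)&(v<235)&(z>37)&(z<70)
p=P[m]; print(m.sum()); q=np.c_[u[m],v[m],p.round()][::6]; print(q)
for h in (30,):
  b=(u>320)&(u<380)&(v>160)&(v<240)&(z>20)&(z<36); print(cv2.minAreaRect(P[b][:,:2].astype(np.float32)))
# cutter hinge: hood top front edge corners
s=pickle.load(open("scene.pkl","rb"))
cv2.imwrite("pics/sc.png",cv2.resize(s["img"][120:260,80:340],None,fx=3,fy=3,interpolation=cv2.INTER_CUBIC))
E
```

```text
head [474.6  93.   52. ] tail [436.6  33.3  38. ]
188
[[334. 193. 487.  94.  52.]
 [333. 195. 482.  96.  55.]
 [332. 196. 480.  99.  52.]
 [338. 196. 479.  85.  55.]
 [336. 197. 478.  89.  52.]
 [332. 198. 476.  98.  49.]
 [338. 198. 476.  85.  50.]
 [333. 199. 474.  96.  49.]
 [339. 199. 476.  82.  37.]
 [333. 200. 473.  96.  39.]
 [339. 200. 472.  82.  45.]
 [345. 200. 473.  68.  39.]
 [341. 201. 470.  77.  42.]
 [347. 201. 470.  63.  41.]
 [342. 202. 468.  75.  43.]
 [348. 202. 468.  61.  40.]
 [343. 203. 465.  73.  41.]
 [341. 204. 463.  77.  43.]
 [347. 204. 463.  64.  44.]
 [343. 205. 460.  73.  44.]
 [349. 205. 460.  59.  45.]
 [345. 206. 458.  68.  45.]
 [351. 206. 459.  54.  40.]
 [346. 207. 456.  66.  41.]
 [353. 207. 456.  49.  38.]
 [348. 208. 453.  61.  42.]
 [356. 208. 454.  42.  39.]
 [353. 209. 451.  50.  42.]
 [352. 210. 449.  52.  41.]
 [358. 210. 449.  38.  39.]
 [357. 211. 447.  40.  41.]
 [358. 212. 445.  38.  38.]]
((483.6216125488281, 60.35345458984375), (72.6417236328125, 165.50416564941406), 73.80023956298828)
```

View pics/sc.png

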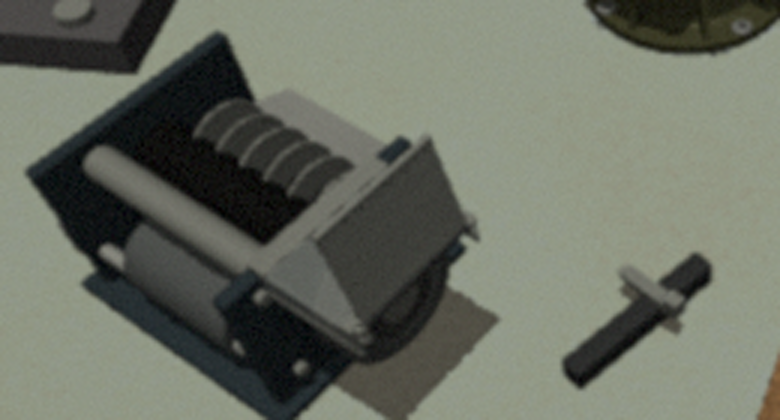

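The crop shows the gib key across the dark bar: head at (680,300), tail at (625,270). The open flap is at (395,230) above the pulley. The tool now leans 42.7° along the cutter heading, so I'll go to the key.

```bash
cat > plan.py <<'E'
import sys
from h import *
# usage: plan.py step x,y,z x,y,z ... -> tool-axis deltas (mm) and row counts per leg
s=manip.read_state();R=Rn.from_euler('xyz',s['eef_rot']).as_matrix();p=s['eef_pos'];st=float(sys.argv[1])
for a in sys.argv[2:]:
    w=np.array([float(t) for t in a.split(',')]); d=R.T@(w-p); n=int(np.ceil(np.linalg.norm(d)/st)); print(a,'rows',n,'each',(d/n/1000).round(4).tolist()); p=w
E
python3 plan.py 55 -150,-600,580 150,-540,500 400,-250,450 510,186,300
```

```text
-150,-600,580 rows 5 each [0.0315, 0.0377, 0.0025]
150,-540,500 rows 6 each [0.0307, 0.0418, -0.0093]
400,-250,450 rows 8 each [0.0379, 0.0144, -0.0262]
510,186,300 rows 9 each [0.0475, -0.0081, -0.0213]
```

Request:
{"op": "arm_command", "data": {
  "plan": [
    [1,0.0315,0.0375,0.0025,0],
    [1,0.0315,0.0375,0.0025,0],
    [1,0.0315,0.0375,0.0025,0],
    [1,0.0315,0.0375,0.0025,0],
    [1,0.0315,0.0375,0.0025,0],
    [1,0.031,0.042,-0.0095,0],
    [1,0.031,0.042,-0.0095,0],
    [1,0.031,0.042,-0.0095,0],
    [1,0.031,0.042,-0.0095,0],
    [1,0.031,0.042,-0.0095,0],
    [1,0.031,0.042,-0.0095,0],
    [1,0.038,0.0145,-0.026,0],
    [1,0.038,0.0145,-0.026,0],
    [1,0.038,0.0145,-0.026,0]
  ]
}}

```text
clock: 10.52
eef_pos: [230.6, -430.9, 491.4]
eef_rot: [3.116, 0.744, 1.15]
wrist_force: [-0.6, -0.1, 0.4]
finger_gap: 94.1
finger_force: 0.0
```

```bash
python3 st.py; python3 plan.py 55 400,-250,450 510,186,250
```

```text
10.53 q [-0.809 -0.122  1.494 -0.672  1.441 -0.422] p [ 230.6 -430.9  491.4] rpy [3.116 0.744 1.15 ] F [-0.6 -0.1  0.4] gap 94.1
X [ 0.301  0.671 -0.677] Y [ 0.919 -0.393  0.019] Z [-0.253 -0.629 -0.735] tilt 42.7 head -112.0
400,-250,450 rows 5 each [0.0401, 0.0168, -0.0252]
510,186,250 rows 9 each [0.0512, -0.0082, -0.0172]
```

Request:
{"op": "arm_command", "data": {
  "plan": [
    [1,0.04,0.017,-0.025,0],
    [1,0.04,0.017,-0.025,0],
    [1,0.04,0.017,-0.025,0],
    [1,0.04,0.017,-0.025,0],
    [1,0.04,0.017,-0.025,0],
    [1,0.051,-0.008,-0.017,0],
    [1,0.051,-0.008,-0.017,0],
    [1,0.051,-0.008,-0.017,0],
    [1,0.051,-0.008,-0.017,0],
    [1,0.051,-0.008,-0.017,0],
    [1,0.051,-0.008,-0.017,0],
    [1,0.051,-0.008,-0.017,0],
    [1,0.051,-0.008,-0.017,0],
    [1,0.051,-0.008,-0.017,0],
    [1,0,0,0,0]
  ]
}}

```text
clock: 12.4
eef_pos: [510.3, 182.6, 247.6]
eef_rot: [3.121, 0.744, 1.156]
wrist_force: [0.0, -0.4, 1.0]
finger_gap: 94.0
finger_force: 0.0
```

```bash
python3 st.py; python3 - <<'E'
from h import *
c=cam("wrist"); pickle.dump(c,open("w1.pkl","wb")); cv2.imwrite("pics/w1.png",c["img"])
E
```

```text
12.4 q [ 0.493  0.614  1.139 -0.487  1.96   0.846] p [510.3 182.6 247.6] rpy [3.121 0.744 1.156] F [ 0.  -0.4  1. ] gap 94.0
X [ 0.297  0.673 -0.678] Y [ 0.921 -0.39   0.015] Z [-0.254 -0.628 -0.735] tilt 42.7 head -112.0
```

View pics/w1.png

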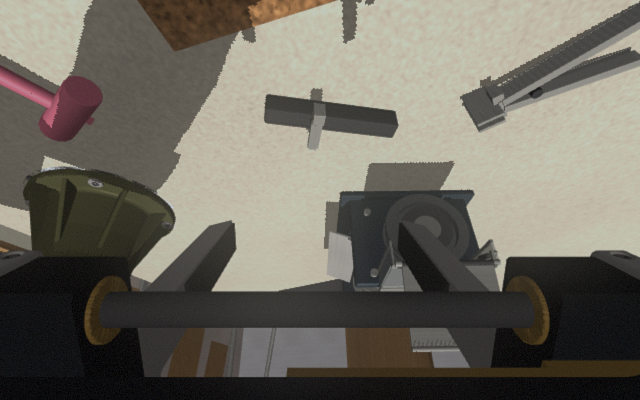

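```bash
python3 - <<'E'
from h import *
c=pickle.load(open("w1.pkl","rb")); P=cloud(c); im=c["img"]
a=cv2.resize(im[80:160,255:405],None,fx=5,fy=5,interpolation=cv2.INTER_CUBIC)[:,:750]
b=cv2.resize(im[180:265,325:505],None,fx=4,fy=4,interpolation=cv2.INTER_CUBIC)
o=np.zeros((400+340,750,3),np.uint8);o[:400]=a;o[400:,:720]=b
cv2.imwrite("pics/w1c.png",cv2.resize(o,None,fx=.8,fy=.8,interpolation=cv2.INTER_AREA))
for v in range(84,154,3): print(v,[tuple(P[v,u].round().astype(int)) for u in (306,311,315,319,324)])
E
```

```text
84 [(np.int64(468), np.int64(107), np.int64(0)), (np.int64(474), np.int64(105), np.int64(0)), (np.int64(478), np.int64(103), np.int64(0)), (np.int64(482), np.int64(101), np.int64(0)), (np.int64(488), np.int64(98), np.int64(0))]
87 [(np.int64(466), np.int64(103), np.int64(-1)), (np.int64(472), np.int64(101), np.int64(0)), (np.int64(476), np.int64(98), np.int64(-1)), (np.int64(480), np.int64(96), np.int64(-1)), (np.int64(486), np.int64(94), np.int64(-1))]
90 [(np.int64(464), np.int64(100), np.int64(0)), (np.int64(470), np.int64(96), np.int64(-1)), (np.int64(474), np.int64(94), np.int64(0)), (np.int64(479), np.int64(93), np.int64(0)), (np.int64(485), np.int64(90), np.int64(-1))]
93 [(np.int64(462), np.int64(95), np.int64(0)), (np.int64(468), np.int64(92), np.int64(-1)), (np.int64(473), np.int64(90), np.int64(-1)), (np.int64(477), np.int64(88), np.int64(0)), (np.int64(483), np.int64(86), np.int64(0))]
96 [(np.int64(460), np.int64(91), np.int64(0)), (np.int64(466), np.int64(87), np.int64(-2)), (np.int64(471), np.int64(86), np.int64(-1)), (np.int64(475), np.int64(84), np.int64(-1)), (np.in
[... 3697 characters left out ...]
t64(0))]
147 [(np.int64(421), np.int64(4), np.int64(-1)), (np.int64(445), np.int64(41), np.int64(38)), (np.int64(450), np.int64(38), np.int64(38)), (np.int64(439), np.int64(-3), np.int64(0)), (np.int64(446), np.int64(-7), np.int64(0))]
150 [(np.int64(418), np.int64(-3), np.int64(-1)), (np.int64(425), np.int64(-5), np.int64(-1)), (np.int64(431), np.int64(-8), np.int64(-1)), (np.int64(435), np.int64(-12), np.int64(-2)), (np.int64(443), np.int64(-13), np.int64(-1))]
153 [(np.int64(415), np.int64(-9), np.int64(-1)), (np.int64(422), np.int64(-12), np.int64(-1)), (np.int64(428), np.int64(-13), np.int64(0)), (np.int64(433), np.int64(-17), np.int64(-1)), (np.int64(440), np.int64(-20), np.int64(-1))]
```

View pics/w1c.png

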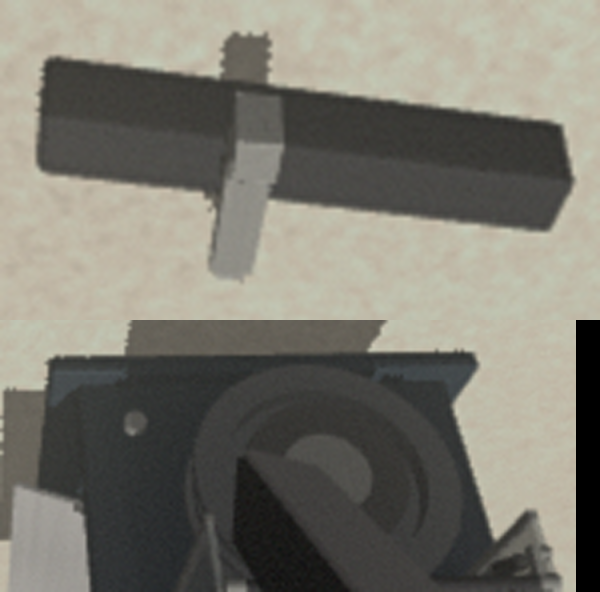

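```bash
python3 plan.py 50 490,124.6,77 474.9,86.9,33
```

```text
490,124.6,77 rows 4 each [0.0181, 0.0001, 0.0418]
474.9,86.9,33 rows 2 each [-0.0001, 0.0001, 0.0299]
```

Request:
{"op": "arm_command", "data": {
  "plan": [
    [0.1,0.018,0,0.042,0],
    [0.1,0.018,0,0.042,0],
    [0.1,0.018,0,0.042,0],
    [0.1,0.018,0,0.042,0],
    [0.1,0,0,0.03,0],
    [0.1,0,0,0.03,0],
    [0.1,0,0,0,0]
  ],
  "newtons": 30
}}

```text
clock: 13.32
eef_pos: [473.6, 83.8, 33.9]
eef_rot: [3.119, 0.743, 1.148]
wrist_force: [0.9, -0.3, 0.2]
finger_gap: 51.8
finger_force: 0.0
```

```bash
python3 st.py; python3 plan.py 50 474.9,86.9,33; python3 - <<'E'
from h import *
c=cam("wrist"); pickle.dump(c,open("w2.pkl","wb")); cv2.imwrite("pics/w2.png",c["img"])
E
```

```text
13.32 q [ 0.375  0.703  1.543 -0.512  1.476  0.994] p [473.6  83.8  33.9] rpy [3.119 0.743 1.148] F [ 0.9 -0.3  0.2] gap 51.8
X [ 0.302  0.672 -0.676] Y [ 0.918 -0.396  0.017] Z [-0.257 -0.626 -0.737] tilt 42.6 head -112.3
474.9,86.9,33 rows 1 each [0.0031, -0.0, -0.0016]
```

View pics/w2.png

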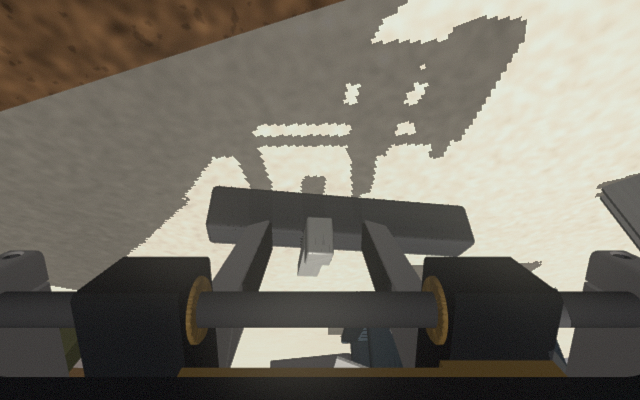

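The key head at (319,235) sits midway between the fingertips, at (268,222) and (370,222), so I'll close on it.

Request:
{"op": "arm_command", "data": {
  "plan": [
    [-0.5,0.002,0,0,0],
    [-1,0,0,0,0],
    [-1,0,0,0,0],
    [-1,0,0,0,0],
    [-1,0,0,0,0],
    [-1,0,0,0,0]
  ],
  "newtons": 35
}}

```text
clock: 14.12
eef_pos: [474.5, 86.0, 32.1]
eef_rot: [3.119, 0.743, 1.149]
wrist_force: [1.0, 0.9, 0.7]
finger_gap: 13.4
finger_force: 35.0
```

```bash
python3 st.py; python3 - <<'E'
from h import *
c=cam("wrist"); pickle.dump(c,open("w3.pkl","wb"))
P=cloud(c); Y=np.array([.918,-.393]); 
# key points: inside view between fingers, z 37..45 shank top & head
v,u=np.mgrid[0:400,0:640]
m=(u>290)&(u<350)&(v>200)&(v<290)&(P[...,2]>36)&(P[...,2]<60)
for r in range(205,290,4):
    k=m[r]; 
    if k.sum()>3: a=P[r][k]; print(r,u[r][k].min(),u[r][k].max(),a.mean(0).round(1), (a[-1]-a[0]).round(1))
E
```

```text
14.12 q [ 0.378  0.709  1.537 -0.511  1.477  0.995] p [474.5  86.   32.1] rpy [3.119 0.743 1.149] F [1.  0.9 0.7] gap 13.4
X [ 0.302  0.672 -0.676] Y [ 0.918 -0.396  0.016] Z [-0.257 -0.626 -0.737] tilt 42.6 head -112.3
229 291 349 [484.6 100.7  36.5] [ 27.8 -12.5   0.2]
233 291 349 [482.6 102.   39. ] [ 26.9 -12.1   0.3]
237 291 349 [483.3 103.8  42.3] [ 26.2 -11.3   0.4]
241 291 349 [483.9 105.6  45.5] [ 25.  -11.6   0.1]
245 291 349 [484.5 107.1  48.4] [25.2 -9.2  1.2]
249 291 349 [484.9 108.4  51.1] [24.3 -9.5  0.8]
253 291 349 [485.4 109.6  53.8] [ 23.  -10.2   0.3]
257 301 332 [480.1 101.2  51.6] [12.  -6.9 -0.4]
261 302 331 [478.5  97.4  52.1] [12.6 -5.5  0.2]
265 302 331 [476.6  93.   52.3] [12.5 -5.7  0.1]
269 305 327 [473.4  86.4  51.6] [11.8 -2.7  1.1]
273 306 326 [457.7  49.6  39. ] [11.9 -6.  -0.1]
277 306 325 [453.6  41.5  38.5] [11.8 -5.7  0. ]
```

```bash
cat > cut.py <<'E'
from h import *
yaw=np.radians(-112.9)
for n in("top","scene","w1"):
    c=pickle.load(open(n+".pkl","rb")); P=cloud(c); X=P.reshape(-1,3); X=X[(c["z_map"]>0).ravel()]
    for it in range(3):
        a=np.array([np.cos(yaw),np.sin(yaw)]); b=np.array([-a[1],a[0]])
        s=X[:,:2]@a; t=X[:,:2]@b; z=X[:,2]
        f=(z>190)&(z<272)&(X[:,1]<-40)&(X[:,1]>-170)&(X[:,0]>450)&(X[:,0]<680)
        if f.sum()<80: break
        ss=s-.16*(z-176)+38
        med=np.median(ss[f]); g=f&(abs(ss-med)<6)
        k=np.polyfit(t[g],ss[g],1); yaw+=-np.arctan(k[0])*(-1 if 0 else 1)*0.0
    if f.sum()>=80: print(n,g.sum(),"slope deg",np.degrees(np.arctan(k[0])).round(2),"x0 (face side)",med.round(1),"lat",np.percentile(t[g],[1,99]).round(1),"mid",np.percentile(t[g],[1,99]).mean().round(1))
    # hub/rim faces seen
    a=np.array([np.cos(yaw),np.sin(yaw)]); b=np.array([-a[1],a[0]]); s=X[:,:2]@a; t=X[:,:2]@b; z=X[:,2]
    if n!="top":
        h,e=np.histogram(s[(z>50)&(z<165)&(X[:,1]<-40)&(X[:,0]>420)],bins=np.arange(-200,100,2)); i=np.argsort(h)[-6:]; print(n,"s peaks",[(e[j],h[j]) for j in i])
print("a",a,"b",b)
E
python3 cut.py
```

```text
top 621 slope deg -0.21 x0 (face side) -107.3 lat [507.5 622.5] mid 565.0
scene 1342 slope deg 0.02 x0 (face side) -108.6 lat [508.3 622.7] mid 565.5
scene s peaks [(np.int64(32), np.int64(137)), (np.int64(62), np.int64(137)), (np.int64(-108), np.int64(179)), (np.int64(-106), np.int64(181)), (np.int64(-40), np.int64(236)), (np.int64(-42), np.int64(263))]
w1 1375 slope deg -0.05 x0 (face side) -106.7 lat [506.1 621. ] mid 563.6
w1 s peaks [(np.int64(-92), np.int64(193)), (np.int64(-108), np.int64(207)), (np.int64(-38), np.int64(811)), (np.int64(-106), np.int64(1042)), (np.int64(-104), np.int64(1120)), (np.int64(-40), np.int64(1247))]
a [-0.38912395 -0.92118541] b [ 0.92118541 -0.38912395]
```

```bash
cat >> h.py <<'E'
A=np.array([-.38912,-.92119]);B=np.array([.92119,-.38912]);O=np.array([561.4,-121.6])
def c2w(x,y,z): p=O+A*x+B*y; return np.array([p[0],p[1],z])
def w2c(p): p=np.asarray(p); d=p[...,:2]-O; return np.stack([d@A,d@B,p[...,2]],-1)
E
python3 plan.py 40 474.5,86,150 604,-20,165 593.9,-44.8,124
```

```text
474.5,86,150 rows 3 each [-0.0266, 0.0006, -0.0289]
604,-20,165 rows 5 each [-0.0085, 0.0322, 0.0044]
593.9,-44.8,124 rows 2 each [0.004, -0.0001, 0.0242]
```

Request:
{"op": "arm_command", "data": {
  "plan": [
    [-1,-0.0265,0.0005,-0.029,0],
    [-1,-0.0265,0.0005,-0.029,0],
    [-1,-0.0265,0.0005,-0.029,0],
    [-1,-0.0085,0.032,0.0045,0],
    [-1,-0.0085,0.032,0.0045,0],
    [-1,-0.0085,0.032,0.0045,0],
    [-1,-0.0085,0.032,0.0045,0],
    [-1,-0.0085,0.032,0.0045,0],
    [-1,0.004,0,0.024,0],
    [-1,0.004,0,0.024,0],
    [-1,0,0,0,0],
    [-1,0,0,0,0]
  ]
}}

```text
clock: 15.68
eef_pos: [593.1, -43.8, 124.7]
eef_rot: [3.118, 0.742, 1.148]
wrist_force: [0.6, -0.2, -1.1]
finger_gap: 13.4
finger_force: 35.0
```

```bash
python3 st.py; python3 - <<'E'
from h import *
s=manip.read_state(); print("tcp c",w2c(s['eef_pos']).round(1))
c=cam("wrist"); pickle.dump(c,open("w4.pkl","wb"))
cv2.imwrite("pics/w4.png",cv2.resize(c["img"][200:350,220:430],None,fx=3.7,fy=3.7,interpolation=cv2.INTER_CUBIC))
E
```

```text
15.68 q [ 0.133  0.719  1.263 -0.627  1.585  0.677] p [593.1 -43.8 124.7] rpy [3.118 0.742 1.148] F [ 0.6 -0.2 -1.1] gap 13.4
X [ 0.302  0.672 -0.676] Y [ 0.918 -0.396  0.017] Z [-0.256 -0.626 -0.737] tilt 42.5 head -112.2
tcp c [-84.   -1.1 124.7]
```

View pics/w4.png

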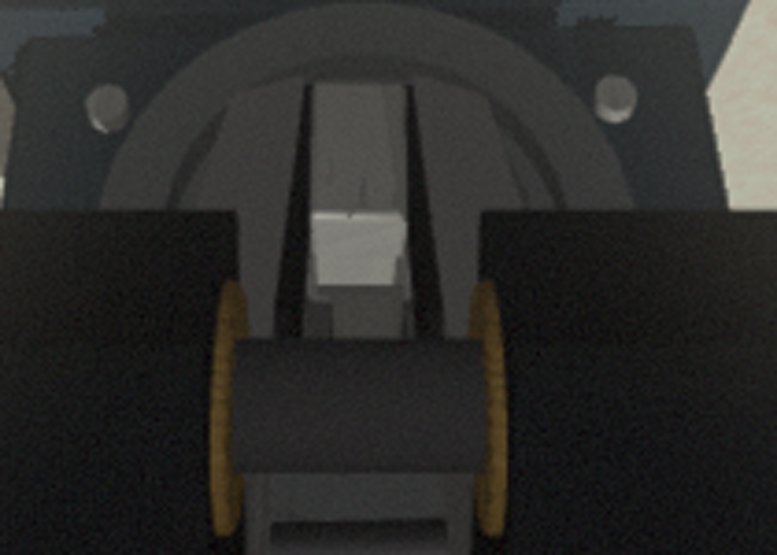

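```bash
cat > chk.py <<'E'
import sys
from h import *
c=pickle.load(open(sys.argv[1],"rb")); C=w2c(cloud(c)); x,y,z=C[...,0],C[...,1],C[...,2]; ok=c["z_map"]>0
r=ok&(abs(x-2)<5)&(z>40)&(z<120)&(abs(y)<75)
print("rim x med",np.median(x[r]).round(1))
for lo in range(50,110,10):
    k=r&(z>=lo)&(z<lo+10)
    if k.sum()>20: print(lo,k.sum(),y[k].min().round(1),y[k].max().round(1))
# circle fit on outer boundary of rim mask
m=(r).astype(np.uint8); e=r&~(cv2.erode(m,np.ones((3,3)))>0)
q=np.c_[y[e],z[e]]; q=q[np.hypot(q[:,0],q[:,1]-105)>54]
if len(q)>8:
    a=np.c_[2*q,np.ones(len(q))]; s=np.linalg.lstsq(a,(q**2).sum(1),rcond=None)[0]; print("circle",s[:2].round(1),np.sqrt(s[2]+s[:2]@s[:2]).round(1),len(q))
v,u=np.mgrid[0:400,0:640]
k=ok&(u>285)&(u<350)&(v>215)&(v<300)&(abs(y)<9.5)&(z>126)&(z<160)&(x<-20)
for vv in range(222,292,4):
    j=k[vv]
    if j.sum()>3: print(vv,u[vv][j].min(),u[vv][j].max(),"x %.1f y %.1f..%.1f z %.1f"%(np.median(x[vv][j]),y[vv][j].min(),y[vv][j].max(),np.median(z[vv][j])))
E
python3 chk.py w4.pkl
```

```text
rim x med 3.2
50 748 -41.5 40.0
60 591 -50.0 49.1
70 458 -55.3 55.0
80 426 -59.7 58.8
90 415 -61.2 60.4
100 21 35.3 60.6
circle [  0.  103.5] 59.3 307
230 302 337 x -98.1 y -9.4..9.0 z 128.0
234 302 338 x -98.5 y -9.2..9.2 z 130.5
238 301 339 x -98.4 y -9.5..9.3 z 132.9
242 301 340 x -98.7 y -9.2..9.4 z 135.3
246 301 341 x -98.8 y -9.1..9.4 z 137.6
250 300 341 x -98.5 y -9.4..9.0 z 139.7
254 300 342 x -98.7 y -9.2..9.1 z 142.0
258 299 343 x -98.7 y -9.4..9.3 z 144.2
262 299 344 x -94.0 y -9.2..9.4 z 144.5
266 300 337 x -88.1 y -8.8..6.4 z 144.3
270 301 332 x -50.6 y -9.5..4.9 z 132.1
274 301 332 x -41.7 y -9.1..4.8 z 131.5
278 302 331 x -32.3 y -9.4..4.8 z 130.9
```

```bash
python3 - <<'E'
from h import *
c=pickle.load(open("w4.pkl","rb")); C=w2c(cloud(c)); g=cv2.cvtColor(c["img"],cv2.COLOR_BGR2GRAY).astype(float)
for v in (232,240,248,262,266,270,274,278,282):
    r=g[v,295:345]; d=np.diff(cv2.GaussianBlur(r[None],(1,1),0)[0]); i=np.argmax(d[:22]); j=np.argmin(d[22:])+22 
    print(v,296+i,295+j,"yl %.1f yr %.1f x %.1f z %.1f"%(C[v,296+i,1],C[v,295+j,1],C[v,317,0],C[v,317,2]), r.astype(int)[::3])
# height calibration: table/other known: bottom rim lowest z of pulley=44, hub plane
x,y,z=[C[...,i] for i in range(3)]
k=(abs(x-2)<5)&(z>30)&(z<80)&(abs(y)<10); print("rim low z",np.percentile(z[k],[0,1,5]).round(1))
k=(abs(z)<6)&(x<-10); print("table z",np.median(z[k]).round(2),k.sum())
E
```

```text
232 304 329 yl -8.3 yr 5.1 x -98.3 z 129.3 [57 58 33 50 77 77 76 80 79 80 72 65 24 61 59 57 59]
240 304 329 yl -8.3 yr 4.8 x -98.7 z 134.2 [60 58 22 66 76 79 78 81 79 79 77 68 20 54 58 59 60]
248 304 329 yl -8.3 yr 4.7 x -98.9 z 138.8 [58 55 18 63 78 80 78 77 79 81 82 71 21 29 60 59 60]
262 304 329 yl -8.5 yr 4.7 x -93.2 z 144.1 [ 58  16  17  92 129 128 127 125 123 126 129 125  15  20  51  56  59]
266 304 329 yl -8.7 yr 4.8 x -87.2 z 143.9 [ 58  19  21  97 128 128 129 128 129 128 125 114  19  19  37  60  58]
270 303 326 yl -13.0 yr 4.2 x -50.6 z 132.1 [ 45  22  18  77 129 128 128 125 126 127 129  73  20  21  32  57  57]
274 303 330 yl -13.0 yr 8.8 x -41.5 z 131.5 [ 35  17  14  73 125 124 127 125 124 129 126  70  25  18  16  61  58]
278 303 330 yl -12.9 yr 8.7 x -31.6 z 130.7 [18 17 16 72 59 60 57 61 58 60 59 61 35 19 23 58 56]
282 302 328 yl -13.8 yr 7.4 x 10.6 z 119.1 [10 14 25 43 46 58 63 60 62 62 63 54 32 21 21 56 56]
rim low z [43.3 43.9 44.7]
table z -0.36 81967
```

Key is gripped level, running straight at the keyway. In the crop its head top is at (358,245), against the pulley centre at about (365,·). It is about 1.5 mm to the -y side and 2.3 mm above the floor, so I'll correct that and enter.

Request:
{"op": "arm_command", "data": {
  "plan": [
    [-1,0.001,0.0017,0.001,-0.015],
    [-1,0,0,0,0],
    [-1,-0.0052,0,0.0047,0],
    [-1,-0.0052,0,0.0047,0],
    [-1,-0.0052,0,0.0047,0],
    [-1,-0.0037,0,0.0034,0],
    [-1,-0.0037,0,0.0034,0],
    [-1,0,0,0,0]
  ]
}}

```text
clock: 16.73
eef_pos: [582.1, -73.8, 122.8]
eef_rot: [3.133, 0.743, 1.169]
wrist_force: [0.4, -0.5, -1.0]
finger_gap: 13.8
finger_force: 35.0
```

```bash
cat >> st.py <<'E'
print('tcp cutter',w2c(s['eef_pos']).round(1),'Fc',round(float(s['wrist_force'][:2]@A),1),round(float(s['wrist_force'][:2]@B),1),s['wrist_force'][2].round(1),'M',s['moment'].round(2),'ff',s['finger_force'])
E
python3 st.py; python3 - <<'E'
from h import *
c=cam("wrist"); pickle.dump(c,open("w5.pkl","wb"));C=w2c(cloud(c))
for v in (240,248,264): print(v,[C[v,u].round(1).tolist() for u in (304,317,329)])
for v in (266,269,272,275,278): print(v,[C[v,u].round(1).tolist() for u in (308,317,325)])
E
```

```text
16.73 q [ 0.09   0.689  1.32  -0.644  1.541  0.646] p [582.1 -73.8 122.8] rpy [3.133 0.743 1.169] F [ 0.4 -0.5 -1. ] gap 13.8
X [ 0.288  0.678 -0.676] Y [ 0.923 -0.386  0.006] Z [-0.257 -0.626 -0.736] tilt 42.6 head -112.3
tcp cutter [-52.1   0.5 122.8] Fc 0.3 0.5 -1.0 M [ 0.42 -0.1   0.01] ff 34.99803677201271
240 [[-66.0, -6.7, 131.7], [-65.4, 0.1, 131.5], [-65.4, 6.5, 131.5]]
248 [[-66.7, -6.6, 136.6], [-66.9, 0.1, 136.8], [-66.0, 6.3, 136.4]]
264 [[-58.2, -6.8, 141.9], [-58.2, 0.1, 141.9], [-57.8, 6.5, 141.8]]
266 [[-55.6, -4.7, 142.0], [-57.1, 0.1, 142.6], [-56.1, 4.4, 142.2]]
269 [[-51.8, -4.8, 142.2], [-52.6, 0.1, 142.6], [-52.9, 4.4, 142.7]]
272 [[-14.2, -5.6, 129.8], [-14.7, 0.4, 130.0], [-13.9, 5.7, 129.7]]
275 [[-7.2, -5.7, 129.3], [-6.9, 0.4, 129.2], [-6.9, 5.9, 129.2]]
278 [[-1.2, -5.8, 129.2], [-0.5, 0.5, 129.0], [-0.3, 6.0, 129.0]]
```

Request:
{"op": "arm_command", "data": {
  "plan": [
    [-1,-0.0037,0,0.0034,0],
    [-1,-0.0037,0,0.0034,0],
    [-1,-0.0037,0,0.0034,0],
    [-1,-0.0037,0,0.0034,0],
    [-1,-0.0037,0,0.0034,0],
    [-1,0,0,0,0]
  ]
}}

```text
clock: 17.52
eef_pos: [572.4, -97.1, 122.7]
eef_rot: [3.133, 0.743, 1.169]
wrist_force: [0.8, 0.1, -0.7]
finger_gap: 13.7
finger_force: 35.0
```

```bash
python3 st.py; python3 - <<'E'
from h import *
c=cam("wrist"); pickle.dump(c,open("w5.pkl","wb"));C=w2c(cloud(c))
for v in (240,248,264,267): print(v,[C[v,u].round(1).tolist() for u in (304,317,329)])
E
```

```text
17.52 q [ 0.055  0.663  1.363 -0.658  1.508  0.632] p [572.4 -97.1 122.7] rpy [3.133 0.743 1.169] F [ 0.8  0.1 -0.7] gap 13.7
X [ 0.288  0.678 -0.676] Y [ 0.922 -0.386  0.006] Z [-0.257 -0.626 -0.736] tilt 42.6 head -112.3
tcp cutter [-26.9   0.6 122.7] Fc -0.4 0.7 -0.7 M [ 0.45 -0.1   0.02] ff 34.99909669160843
240 [[-41.0, -6.7, 131.7], [-40.4, 0.2, 131.5], [-41.2, 6.5, 131.9]]
248 [[-41.5, -6.6, 136.5], [-40.7, 0.2, 136.2], [-39.9, 6.4, 135.9]]
264 [[-33.6, -6.7, 142.1], [-34.5, 0.1, 142.5], [-31.9, 6.6, 141.5]]
267 [[-27.4, -6.9, 141.3], [-29.7, 0.2, 142.2], [-26.8, 6.7, 141.1]]
```

Request:
{"op": "arm_command", "data": {
  "plan": [
    [-1,-0.0015,0,0.0014,0],
    [-1,-0.0015,0,0.0014,0],
    [-1,-0.0015,0,0.0014,0],
    [-1,0,0,0,0]
  ]
}}

```text
clock: 18.08
eef_pos: [570.1, -102.5, 122.4]
eef_rot: [3.134, 0.743, 1.17]
wrist_force: [-0.3, -0.7, -4.4]
finger_gap: 13.5
finger_force: 35.0
```

```bash
python3 st.py
```

```text
18.07 q [ 0.047  0.657  1.373 -0.662  1.5    0.628] p [ 570.1 -102.5  122.4] rpy [3.134 0.743 1.17 ] F [-0.3 -0.7 -4.4] gap 13.5
X [ 0.288  0.678 -0.676] Y [ 0.923 -0.386  0.006] Z [-0.257 -0.626 -0.736] tilt 42.6 head -112.3
tcp cutter [-21.    0.5 122.4] Fc 0.7 -0.0 -4.4 M [ 0.79 -0.31  0.07] ff 35.00079486519098
```

Request:
{"op": "arm_command", "data": {
  "plan": [
    [-1,-0.0005,0,0.001,0],
    [-1,-0.0005,0,0.001,0],
    [-1,0,0,0,0]
  ]
}}

```text
clock: 18.45
eef_pos: [569.4, -104.5, 122.1]
eef_rot: [3.133, 0.743, 1.169]
wrist_force: [0.1, -1.4, -0.6]
finger_gap: 13.9
finger_force: 35.0
```

```bash
python3 st.py; python3 - <<'E'
from h import *
c=cam("wrist"); pickle.dump(c,open("w5.pkl","wb"));C=w2c(cloud(c))
for v in (240,248,264,267): print(v,[C[v,u].round(1).tolist() for u in (304,317,329)])
E
```

```text
18.45 q [ 0.044  0.656  1.377 -0.663  1.497  0.628] p [ 569.4 -104.5  122.1] rpy [3.133 0.743 1.169] F [ 0.1 -1.4 -0.6] gap 13.9
X [ 0.288  0.678 -0.677] Y [ 0.923 -0.386  0.006] Z [-0.257 -0.626 -0.736] tilt 42.6 head -112.3
tcp cutter [-18.9   0.7 122.1] Fc 1.3 0.6 -0.6 M [ 0.26 -0.05  0.05] ff 34.99914161860943
240 [[-32.9, -6.5, 131.1], [-32.5, 0.3, 130.9], [-32.1, 6.7, 130.8]]
248 [[-32.6, -6.5, 135.5], [-33.2, 0.3, 135.9], [-33.0, 6.5, 135.8]]
264 [[-24.5, -6.6, 141.1], [-25.1, 0.3, 141.3], [-24.1, 6.7, 141.0]]
267 [[-20.0, -6.7, 141.0], [-21.9, 0.3, 141.7], [-19.2, 6.9, 140.7]]
```

Key is in snug by hand, tail about 42–43 mm in, with no wedging force. I'll release it and back out.

Request:
{"op": "arm_command", "data": {
  "plan": [
    [-0.3,0,0,0,0],
    [-0.3,0,0,0,0],
    [-0.3,0,0,0,0],
    [-0.3,0,0,-0.03,0],
    [-0.3,0,0,-0.06,0],
    [-0.3,0,0,-0.06,0],
    [-0.3,0,0,-0.06,0]
  ]
}}

```text
clock: 19.38
eef_pos: [623.4, 28.3, 278.2]
eef_rot: [3.133, 0.743, 1.169]
wrist_force: [-0.2, -0.4, -1.0]
finger_gap: 32.6
finger_force: 0.0
```

```bash
python3 st.py; python3 - <<'E'
from h import *
c=cam("wrist"); pickle.dump(c,open("w6.pkl","wb")); P=cloud(c);C=w2c(P)
x,y,z=[C[...,i] for i in range(3)]
k=(abs(y)<6)&(z>126)&(z<139)&(x>-60)&(x<-20); print("head end x",np.percentile(x[k],[10,50,90]).round(1),k.sum())
k=(abs(x-2)<5)&(z>40)&(z<100)&(abs(y)<60)&(np.hypot(y,z-105)>50); print("rim x",np.median(x[k]).round(1))
k=(abs(y)<12)&(z>126)&(z<139)&(x>-40)&(x<-25); print("y",np.percentile(y[k],[2,98]).round(1), "head top z",np.median(z[(abs(y)<5)&(x>-30)&(x<-18)&(z>135)&(z<150)]).round(1))
c=pickle.load(open("scene.pkl","rb"));P=cloud(c);Z=P[...,2]; ok=np.ones_like(Z,bool); hsv=cv2.cvtColor(c["img"],cv2.COLOR_BGR2HSV)
v,u=np.mgrid[0:400,0:640]
for n in("scene","top"):
    c=pickle.load(open(n+".pkl","rb"));P=cloud(c);X,Yw,Z=[P[...,i] for i in range(3)]
    m=(Z>12)&(Z<60)&(X>380)&(X<620)&(Yw>150)&(Yw<330)
    hm=m&(Z>34); q=P[hm][:,:2]; med=np.median(q,0); hm&=np.hypot(X-med[0],Yw-med[1])<60
    print(n,"head",hm.sum(),cv2.minAreaRect(P[hm][:,:2].astype(np.float32)))
    h2=m&~hm&(np.hypot(X-med[0],Yw-med[1])>30)&(np.hypot(X-med[0],Yw-med[1])<125)&(Z>24)
    q=P[h2][:,:2].astype(np.float32); print(" handle",h2.sum(),cv2.fitLine(q,cv2.DIST_HUBER,0,.01,.01).ravel().round(3),"ztop",np.percentile(P[h2][:,2],90).round(1))
E
```

```text
19.38 q [ 0.227  0.706  0.922 -0.629  1.926  0.527] p [623.4  28.3 278.2] rpy [3.133 0.743 1.169] F [-0.2 -0.4 -1. ] gap 32.6
X [ 0.288  0.678 -0.676] Y [ 0.923 -0.386  0.006] Z [-0.257 -0.626 -0.737] tilt 42.6 head -112.3
tcp cutter [-162.2   -1.2  278.2] Fc 0.5 -0.1 -1.0 M [ 0.17 -0.01 -0.02] ff 0.0
head end x [-34.1 -33.1 -32.4] 97
rim x 3.0
y [-6.7  7.1] head top z 141.6
scene head 422 ((580.1875610351562, 289.3153076171875), (82.64746856689453, 77.90660095214844), 88.3157730102539)
 handle 267 [ 9.70000e-01 -2.43000e-01  5.27648e+02  2.95437e+02] ztop 33.9
top head 490 ((576.5162353515625, 290.27093505859375), (85.1192855834961, 83.6584701538086), 84.96012115478516)
 handle 353 [ 9.85000e-01 -1.74000e-01  5.14345e+02  2.94936e+02] ztop 34.1
```

```bash
cat > push.py <<'E'
import sys
from h import *
s=manip.read_state();R=Rn.from_euler('xyz',s['eef_rot']).as_matrix()
n=np.array([float(t) for t in sys.argv[1].split(',')]); n/=np.linalg.norm(n); print('push 60mm',(R.T@n*.06).round(3).tolist())
E
python3 plan.py 58 461,420,330; python3 push.py .62,.69,.37
```

```text
461,420,330 rows 8 each [0.0231, -0.0374, -0.0294]
push 60mm [0.024, 0.019, -0.052]
```

Request:
{"op": "arm_command", "data": {
  "plan": [
    [-0.3,0.023,-0.037,-0.029,0],
    [-0.3,0.023,-0.037,-0.029,0],
    [-0.3,0.023,-0.037,-0.029,0],
    [-0.3,0.023,-0.037,-0.029,0],
    [-0.3,0.023,-0.037,-0.029,0],
    [-0.3,0.023,-0.037,-0.029,0],
    [-0.3,0.023,-0.037,-0.029,0],
    [-0.3,0.023,-0.037,-0.029,0],
    [-0.3,0.024,0.019,-0.052,0],
    [-0.3,0.024,0.019,-0.052,0],
    [-0.3,0.024,0.019,-0.052,0]
  ]
}}

```text
clock: 20.8
eef_pos: [480.0, 430.7, 335.0]
eef_rot: [3.096, 0.693, 1.169]
wrist_force: [0.2, -0.7, 0.9]
finger_gap: 33.1
finger_force: 0.0
```

```bash
python3 st.py;  python3 push.py .62,.69,.37
```

```text
20.8 q [ 0.791  1.021  0.235 -0.466  2.475  0.894] p [480.  430.7 335. ] rpy [3.096 0.693 1.169] F [ 0.2 -0.7  0.9] gap 33.1
X [ 0.301  0.708 -0.639] Y [ 0.931 -0.364  0.035] Z [-0.207 -0.605 -0.769] tilt 39.8 head -108.9
tcp cutter [-477.1 -289.9  335. ] Fc 0.6 0.4 0.9 M [0.2  0.03 0.04] ff 0.0
push 60mm [0.026, 0.02, -0.05]
```

Request:
{"op": "arm_command", "data": {
  "plan": [
    [-0.3,0.026,0.02,-0.05,0],
    [-0.3,0.027,0.02,-0.049,0],
    [-0.3,0.029,0.021,-0.048,0],
    [-0.3,0.03,0.022,-0.047,0],
    [-0.3,0.031,0.023,-0.045,0],
    [-0.3,0.032,0.024,-0.043,0]
  ]
}}

```text
clock: 21.55
eef_pos: [498.9, 449.5, 329.9]
eef_rot: [3.017, 0.584, 1.183]
wrist_force: [0.4, 0.6, -0.2]
finger_gap: 32.9
finger_force: 0.0
```

```bash
python3 st.py;  python3 push.py .62,.69,.37
```

```text
21.55 q [ 0.806  1.006  0.235 -0.463  2.355  0.903] p [498.9 449.5 329.9] rpy [3.017 0.584 1.183] F [ 0.4  0.6 -0.2] gap 32.9
X [ 0.316  0.772 -0.551] Y [ 0.944 -0.312  0.103] Z [-0.092 -0.553 -0.828] tilt 34.1 head -99.5
tcp cutter [-501.8 -279.8  329.9] Fc -0.7 0.2 -0.2 M [0.22 0.03 0.04] ff 0.0
push 60mm [0.032, 0.025, -0.045]
```

Request:
{"op": "arm_command", "data": {
  "plan": [
    [-0.3,0.033,0.025,-0.045,0],
    [-0.3,0.034,0.026,-0.044,0],
    [-0.3,0.035,0.027,-0.042,0],
    [-0.3,0.036,0.028,-0.041,0],
    [-0.3,0.037,0.029,-0.04,0],
    [-0.3,0.038,0.03,-0.038,0],
    [-0.3,0.039,0.03,-0.036,0],
    [-0.3,0.04,0.031,-0.034,0]
  ]
}}

```text
clock: 22.55
eef_pos: [545.7, 478.9, 320.6]
eef_rot: [2.895, 0.406, 1.221]
wrist_force: [-0.7, -0.5, -0.7]
finger_gap: 32.3
finger_force: 0.0
```

```bash
python3 st.py;  python3 push.py .62,.69,.37
```

```text
22.55 q [ 0.81   0.996  0.236 -0.462  2.136  0.904] p [545.7 478.9 320.6] rpy [2.895 0.406 1.221] F [-0.7 -0.5 -0.7] gap 32.3
X [ 0.315  0.863 -0.395] Y [ 0.944 -0.242  0.224] Z [ 0.098 -0.443 -0.891] tilt 27.0 head -77.6
tcp cutter [-547.1 -248.2  320.6] Fc 0.7 -0.4 -0.7 M [0.14 0.15 0.  ] ff 0.0
push 60mm [0.039, 0.03, -0.035]
```

Request:
{"op": "arm_command", "data": {
  "plan": [
    [-0.3,0.04,0.031,-0.034,0],
    [-0.3,0.041,0.032,-0.032,0],
    [-0.3,0.042,0.032,-0.03,0],
    [-0.3,0.042,0.033,-0.028,0],
    [-0.3,0.043,0.033,-0.026,0],
    [-0.3,0.044,0.033,-0.024,0],
    [-0.3,0.044,0.034,-0.022,0],
    [-0.3,0.045,0.034,-0.02,0]
  ]
}}

```text
clock: 23.55
eef_pos: [602.9, 520.7, 314.6]
eef_rot: [2.757, 0.21, 1.287]
wrist_force: [-0.3, -1.0, -0.8]
finger_gap: 32.7
finger_force: 0.0
```

```bash
python3 st.py;  python3 push.py .62,.69,.37; python3 push.py .8,-.2,.37
```

```text
23.55 q [ 0.81   0.999  0.236 -0.459  1.874  0.906] p [602.9 520.7 314.6] rpy [2.757 0.21  1.287] F [-0.3 -1.  -0.8] gap 32.7
X [ 0.273  0.939 -0.209] Y [ 0.912 -0.184  0.367] Z [ 0.306 -0.291 -0.906] tilt 25.0 head -43.5
tcp cutter [-607.8 -211.7  314.6] Fc 1.0 0.1 -0.8 M [0.07 0.2  0.01] ff 0.0
push 60mm [0.044, 0.035, -0.021]
push 60mm [-0.003, 0.06, -0.002]
```

Request:
{"op": "arm_command", "data": {
  "plan": [
    [-0.3,0.045,0.035,-0.02,0],
    [-0.3,0.046,0.035,-0.018,0],
    [-0.3,0.046,0.036,-0.016,0],
    [-0.3,0.046,0.036,-0.014,0]
  ]
}}

```text
clock: 24.05
eef_pos: [631.8, 544.5, 319.1]
eef_rot: [2.679, 0.11, 1.333]
wrist_force: [0.2, 0.2, 0.3]
finger_gap: 32.8
finger_force: 0.0
```

```bash
python3 st.py; python3 - <<'E'
from h import *
s=manip.read_state();R=Rn.from_euler('xyz',s['eef_rot']).as_matrix()
# roll making Y horizontal nearest heading 67
for d in np.arange(-2.2,-0.8,.001):
    Q=R@Rn.from_euler('z',d).as_matrix()
    if abs(Q[2,1])<.0006: print(d.round(3),np.degrees(np.arctan2(Q[1,1],Q[0,1])).round(1),Q.round(3).tolist())
E
python3 plan.py 58 500,330,260
```

```text
24.05 q [ 0.809  0.999  0.236 -0.457  1.734  0.905] p [631.8 544.5 319.1] rpy [2.679 0.11  1.333] F [0.2 0.2 0.3] gap 32.8
X [ 0.234  0.966 -0.11 ] Y [ 0.881 -0.163  0.444] Z [ 0.411 -0.2   -0.889] tilt 27.2 head -26.0
tcp cutter [-641.  -194.3  319.1] Fc -0.3 0.1 0.3 M [ 0.04  0.25 -0.04] ff 0.0
-1.329 64.0 [[-0.8, 0.438, 0.411], [0.39, 0.899, -0.2], [-0.457, -0.0, -0.889]]
-1.328 64.0 [[-0.799, 0.439, 0.411], [0.39, 0.899, -0.2], [-0.457, 0.0, -0.889]]
500,330,260 rows 5 each [-0.0463, -0.0215, 0.0083]
```

```bash
python3 - <<'E'
from h import *
c=pickle.load(open("top.pkl","rb"))
for p in((250,150,40),(233,149,40),(270,150,40),(248,190,33),(244,235,35)): print(p,ray(c,*p).round())
E
python3 plan.py 58 500,310,230
```

```text
(250, 150, 40) [594. 292.  40.]
(233, 149, 40) [597. 332.  40.]
(270, 150, 40) [594. 244.  40.]
(248, 190, 33) [499. 296.  33.]
(244, 235, 35) [392. 302.  35.]
500,310,230 rows 5 each [-0.0495, -0.0235, 0.0144]
```

Request:
{"op": "arm_command", "data": {
  "plan": [
    [-0.3,0,0,0,-0.166],
    [-0.3,0,0,0,-0.166],
    [-0.3,0,0,0,-0.166],
    [-0.3,0,0,0,-0.166],
    [-0.3,0,0,0,-0.166],
    [-0.3,0,0,0,-0.166],
    [-0.3,0,0,0,-0.166],
    [-0.3,0,0,0,-0.166]
  ]
}}

```text
clock: 25.05
eef_pos: [631.6, 544.3, 319.0]
eef_rot: [-3.138, 0.474, 2.693]
wrist_force: [-0.3, -0.0, -0.7]
finger_gap: 32.7
finger_force: 0.0
```

```bash
python3 st.py; python3 plan.py 58 500,310,230
```

```text
25.05 q [ 0.809  0.999  0.236 -0.457  1.735 -0.428] p [631.6 544.3 319. ] rpy [-3.138  0.474  2.693] F [-0.3 -0.  -0.7] gap 32.7
X [-0.802  0.386 -0.457] Y [ 0.435  0.9   -0.003] Z [ 0.41  -0.201 -0.89 ] tilt 27.2 head -26.1
tcp cutter [-640.7 -194.4  319. ] Fc 0.1 -0.2 -0.7 M [0.01 0.2  0.01] ff 0.0
500,310,230 rows 5 each [0.0112, -0.0536, 0.0145]
```

```bash
python3 plan.py 58 480,320,150
```

```text
480,320,150 rows 6 each [0.0187, -0.0446, 0.0222]
```

Request:
{"op": "arm_command", "data": {
  "plan": [
    [0,0.0187,-0.0446,0.022,0],
    [0,0.0187,-0.0446,0.022,0],
    [0,0.0187,-0.0446,0.022,0],
    [0,0.0187,-0.0446,0.022,0],
    [0,0.0187,-0.0446,0.022,0],
    [0,0.0187,-0.0446,0.022,0],
    [0,0,0,0,-0.146],
    [0,0,0,0,-0.146],
    [0,0,0,0,-0.146],
    [0,0,0,0,0]
  ]
}}

```text
clock: 26.3
eef_pos: [510.7, 363.0, 183.0]
eef_rot: [-2.923, 0.429, -3.112]
wrist_force: [0.2, -0.2, -0.4]
finger_gap: 46.9
finger_force: 0.0
```

```bash
python3 st.py; cat > mal.py <<'E'
from h import *
import sys
c=cam("wrist"); pickle.dump(c,open("wm.pkl","wb")); P=cloud(c);X,Y,Z=[P[...,i] for i in range(3)]
hsv=cv2.cvtColor(c["img"],cv2.COLOR_BGR2HSV); v,u=np.mgrid[0:400,0:640]
cv2.imwrite("pics/"+sys.argv[1],c["img"])
near=(X>360)&(X<680)&(Y>200)&(Y<390)&(c["z_map"]>200)
h=near&(Z>36)&(Z<50)&(X>480); print("headtop",h.sum(),P[h].mean(0).round(1),cv2.minAreaRect(P[h][:,:2].astype(np.float32)) if h.sum() else "")
k=near&(Z>27)&(Z<35.5)&(X<575); 
if k.sum()>10: print("handle",k.sum(),cv2.fitLine(P[k][:,:2].astype(np.float32),cv2.DIST_HUBER,0,.01,.01).ravel().round(3),"z",np.percentile(Z[k],[50,95]).round(1),X[k].min(),X[k].max())
E
python3 mal.py m1.png
```

```text
26.3 q [ 0.745  0.408  1.501 -0.502  1.104 -0.607] p [510.7 363.  183. ] rpy [-2.923  0.429 -3.112] F [ 0.2 -0.2 -0.4] gap 46.9
X [-0.909 -0.027 -0.416] Y [ 0.061  0.979 -0.197] Z [ 0.413 -0.204 -0.888] tilt 27.4 head -26.3
tcp cutter [-426.7 -235.2  183. ] Fc 0.1 0.3 -0.4 M [ 0.13  0.21 -0.03] ff 0.0
headtop 1587 [595.9 292.9  40.4] ((599.084716796875, 291.4447021484375), (89.76321411132812, 31.731107711791992), 86.55457305908203)
handle 3344 [ 9.96000e-01 -9.00000e-02  4.79434e+02  3.02410e+02] z [31.5 34.6] 410.6775146078175 574.8188260104491
```

View pics/m1.png

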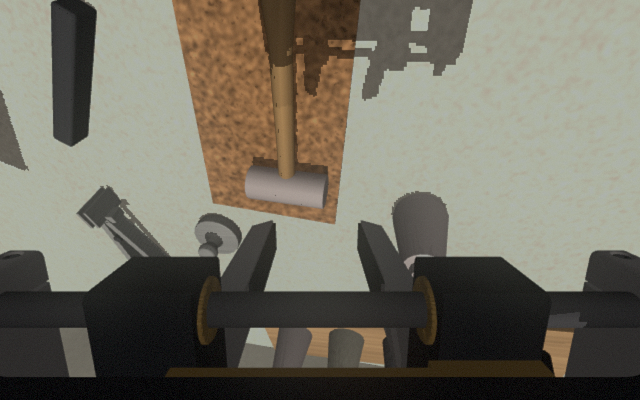

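The picture shows the mallet head at (287,187), with the handle running up to (280,60), lying straight on the mat and clear of the pattern weight (217,230) and thread cone (420,215). Next I go down on the handle.

```bash
python3 plan.py 40 512.7,307.6,66.5 537.5,295.4,13.2
```

```text
512.7,307.6,66.5 rows 4 each [0.012, -0.0078, 0.0289]
537.5,295.4,13.2 rows 2 each [-0.0, 0.0, 0.03]
```

Request:
{"op": "arm_command", "data": {
  "plan": [
    [0,0.012,-0.0078,0.029,0],
    [0,0.012,-0.0078,0.029,0],
    [0,0.012,-0.0078,0.029,0],
    [0,0.012,-0.0078,0.029,0],
    [0,0,0,0.03,0],
    [0,0,0,0.027,0],
    [0,0,0,0,0]
  ]
}}

```text
clock: 27.22
eef_pos: [536.0, 294.7, 14.1]
eef_rot: [-2.922, 0.427, -3.114]
wrist_force: [-0.1, 0.8, 0.4]
finger_gap: 47.0
finger_force: 0.0
```

```bash
python3 st.py
```

```text
27.23 q [ 0.623  0.586  1.687 -0.645  0.744 -0.473] p [536.  294.7  14.1] rpy [-2.922  0.427 -3.114] F [-0.1  0.8  0.4] gap 47.0
X [-0.91  -0.025 -0.414] Y [ 0.063  0.978 -0.198] Z [ 0.41  -0.207 -0.888] tilt 27.3 head -26.7
tcp cutter [-373.6 -185.3   14.1] Fc -0.7 -0.4 0.4 M [ 0.12  0.2  -0.02] ff 0.0
```

Request:
{"op": "arm_command", "data": {
  "plan": [
    [-1,0,0,0,0],
    [-1,0,0,0,0],
    [-1,0,0,0,0],
    [-1,0,0,0,0],
    [-1,-0.006,-0.0028,-0.0124,0],
    [-1,0,0,0,0.13],
    [-1,0,0,0,0.13],
    [-1,0,0,0,0.13],
    [-1,0.0025,0,0.0045,0],
    [-1,0,0,0,0]
  ],
  "newtons": 40
}}

```text
clock: 28.48
eef_pos: [536.0, 295.2, 24.0]
eef_rot: [-3.111, 0.477, 2.745]
wrist_force: [0.3, 0.5, -3.3]
finger_gap: 19.1
finger_force: 39.9
```

```bash
python3 st.py; python3 mal.py m2.png
```

```text
28.48 q [ 0.624  0.569  1.685 -0.634  0.758 -0.103] p [536.  295.2  24. ] rpy [-3.111  0.477  2.745] F [ 0.3  0.5 -3.3] gap 19.1
X [-0.82   0.343 -0.459] Y [ 0.399  0.917 -0.027] Z [ 0.411 -0.205 -0.888] tilt 27.4 head -26.5
tcp cutter [-374.1 -185.6   24. ] Fc -0.6 0.1 -3.3 M [0.25 0.59 0.  ] ff 39.90299999713898
headtop 190 [585.4 264.   46.8] ((580.2592163085938, 269.6235046386719), (19.023632049560547, 44.77317428588867), 53.326534271240234)
handle 74 [ 1.71000e-01 -9.85000e-01  5.69436e+02  2.73220e+02] z [32.1 35.1] 556.5015172718602 574.0682581545593
```

Request:
{"op": "arm_command", "data": {
  "plan": [
    [-1,0.001,0,0.002,0],
    [-0.2,0,0,0,0],
    [-0.2,0,0,0,0],
    [-0.2,0.0045,0,0.0075,0],
    [-0.2,0,0,0,0]
  ]
}}

```text
clock: 29.15
eef_pos: [535.3, 295.0, 12.5]
eef_rot: [-3.112, 0.477, 2.742]
wrist_force: [-0.3, -0.6, -0.3]
finger_gap: 37.7
finger_force: 0.0
```

```bash
python3 st.py; python3 mal.py m3.png
```

```text
29.15 q [ 0.624  0.587  1.689 -0.648  0.74  -0.08 ] p [535.3 295.   12.5] rpy [-3.112  0.477  2.742] F [-0.3 -0.6 -0.3] gap 37.7
X [-0.819  0.346 -0.459] Y [ 0.401  0.916 -0.026] Z [ 0.411 -0.206 -0.888] tilt 27.4 head -26.6
tcp cutter [-373.6 -186.2   12.5] Fc 0.7 -0.1 -0.3 M [0.1  0.16 0.03] ff 0.0
headtop 1695 [590.9 272.7  41.6] ((592.5372924804688, 270.6611328125), (74.45464324951172, 19.360031127929688), 67.66064453125)
```

View pics/m3.png

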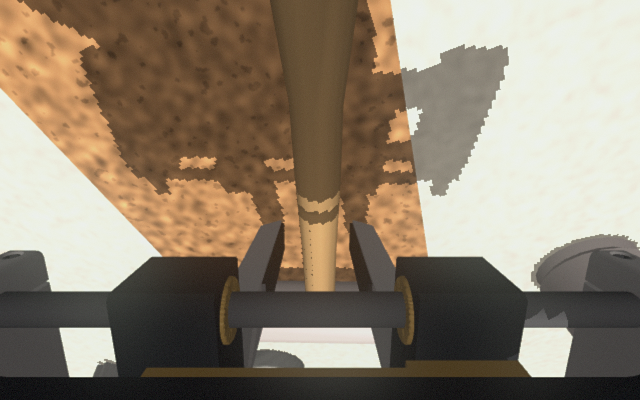

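The mallet now lies along the cutter axis. The handle at (320,240) is centred between the fingers, at (268,235) and (360,235). I'll grip firmly and lift.

```bash
python3 -c "
from h import *
print(*[','.join(map(str,c2w(*p).round(1))) for p in((-300,-130,125),(-139,-61,119.5))])"
python3 plan.py 40 535.3,295,125 $(python3 -c "
from h import *
print(*[','.join(map(str,c2w(*p).round(1))) for p in((-139,-61,119.5),)])")
```

```text
558.4,205.3,125.0 559.3,30.2,119.5
535.3,295,125 rows 3 each [-0.0171, -0.0011, -0.0332]
559.3,30.2,119.5 rows 7 each [-0.0155, -0.0332, 0.0099]
```

Request:
{"op": "arm_command", "data": {
  "plan": [
    [-1,0,0,0,0],
    [-1,0,0,0,0],
    [-1,0,0,0,0],
    [-1,-0.017,-0.001,-0.033,0],
    [-1,-0.017,-0.001,-0.033,0],
    [-1,-0.017,-0.001,-0.033,0],
    [-1,-0.0155,-0.033,0.01,0],
    [-1,-0.0155,-0.033,0.01,0],
    [-1,-0.0155,-0.033,0.01,0],
    [-1,-0.0155,-0.033,0.01,0],
    [-1,-0.0155,-0.033,0.01,0],
    [-1,-0.0155,-0.033,0.01,0],
    [-1,-0.0155,-0.033,0.01,0],
    [-1,0,0,0,0]
  ],
  "newtons": 60
}}

```text
clock: 30.95
eef_pos: [559.8, 29.7, 117.9]
eef_rot: [-3.112, 0.476, 2.739]
wrist_force: [-0.2, 0.4, -2.8]
finger_gap: 18.9
finger_force: 59.9
```

```bash
python3 st.py; python3 - <<'E'
from h import *
s=manip.read_state(); t=w2c(s['eef_pos'])
for n in("scene",):
    c=cam(n); pickle.dump(c,open(n+"2.pkl","wb")); C=w2c(cloud(c)); d=C-t
    k=(abs(d[...,0])<62)&(d[...,1]>30)&(d[...,1]<95)&(C[...,2]>95)&(C[...,2]<165)
    q=C[k]; print(n,k.sum(),"min",np.percentile(q,2,axis=0).round(1),"max",np.percentile(q,98,axis=0).round(1))
    top=k&(C[...,2]>np.percentile(q[:,2],80)); q=C[top]; print("ridge fit z(x)",np.polyfit(q[:,0],q[:,2],1).round(3)," y(x)",np.polyfit(q[:,0],q[:,1],1).round(3), q.mean(0).round(1))
    k=(abs(C[...,1])<6)&(C[...,2]>122)&(C[...,2]<146)&(C[...,0]>-45)&(C[...,0]<-15); print("key",k.sum(),np.percentile(C[k],[5,95],axis=0).round(1))
    cv2.imwrite("pics/s2.png",cv2.resize(c["img"][130:270,120:330],None,fx=3.6,fy=3.6,interpolation=cv2.INTER_CUBIC))
E
```

```text
30.95 q [ 0.108  0.238  1.9   -0.432  0.639 -0.751] p [559.8  29.7 117.9] rpy [-3.112  0.476  2.739] F [-0.2  0.4 -2.8] gap 18.9
X [-0.818  0.349 -0.458] Y [ 0.404  0.914 -0.026] Z [ 0.41  -0.207 -0.888] tilt 27.3 head -26.7
tcp cutter [-138.7  -60.3  117.9] Fc -0.3 -0.4 -2.8 M [0.33 0.58 0.03] ff 59.89196240901947
scene 750 min [-186.3  -26.3  118.5] max [-99.4  23.9 147.8]
ridge fit z(x) [-2.00000e-03  1.46348e+02]  y(x) [0.012 6.259] [-145.6    4.5  146.6]
key 42 [[-36.   -4.4 125.8]
 [-22.4   5.6 143.3]]
```

Mallet head is level with its axis at z 128 mm and y about 0, and its face is about 60 mm short of the key. First tap.

Request:
{"op": "arm_command", "data": {
  "plan": [
    [-1,0,-0.02,0.0005,0],
    [-1,0,0,0,0],
    [-1,0,-0.044,0.0013,0],
    [-1,0,0.044,-0.0013,0],
    [-1,0,0,0,0]
  ]
}}

```text
clock: 31.62
eef_pos: [553.4, 15.4, 118.6]
eef_rot: [-3.114, 0.478, 2.743]
wrist_force: [-0.2, 0.5, -4.1]
finger_gap: 18.7
finger_force: 59.9
```

```bash
cat > key.py <<'E'
from h import *
s=manip.read_state(); t=w2c(s['eef_pos'])
c=cam("scene"); C=w2c(cloud(c)); x,y,z=[C[...,i] for i in range(3)]
k=(abs(y-1)<5.5)&(z>137)&(z<147)&(x>-45)&(x<-10); print("key top",k.sum(),np.percentile(x[k],[3,50,97]).round(1))
d=C-t
k=(abs(d[...,0])<65)&(d[...,1]>30)&(d[...,1]<95)&(z>95)&(z<165)&(x<-45)
q=C[k]; print("mallet",k.sum(),np.percentile(q,2,axis=0).round(1),np.percentile(q,98,axis=0).round(1)); m=k&(z>np.percentile(q[:,2],80)); q=C[m]; print("ridge",np.polyfit(q[:,0],q[:,2],1).round(3),np.polyfit(q[:,0],q[:,1],1).round(3))
E
python3 st.py; python3 key.py
```

```text
31.62 q [ 0.077  0.218  1.925 -0.416  0.621 -0.794] p [553.4  15.4 118.6] rpy [-3.114  0.478  2.743] F [-0.2  0.5 -4.1] gap 18.7
X [-0.818  0.345 -0.46 ] Y [ 0.4    0.916 -0.025] Z [ 0.413 -0.204 -0.888] tilt 27.4 head -26.3
tcp cutter [-123.1  -60.7  118.6] Fc -0.4 -0.4 -4.1 M [ 0.29  0.58 -0.  ] ff 59.89083409309387
key top 23 [-32.9 -28.2 -21.4]
mallet 744 [-171.   -25.9  117.2] [-83.4  23.4 148.6]
ridge [  0.   147.38] [-0.013  2.277]
```

Request:
{"op": "arm_command", "data": {
  "plan": [
    [-1,0,-0.05,0.0015,0]
  ]
}}

```text
clock: 31.8
eef_pos: [533.6, -30.8, 118.2]
eef_rot: [-3.113, 0.477, 2.746]
wrist_force: [3.9, 18.0, -5.3]
finger_gap: 18.5
finger_force: 60.0
```

```bash
python3 st.py
```

```text
31.8 q [-0.03   0.166  1.989 -0.358  0.575 -0.937] p [533.6 -30.8 118.2] rpy [-3.113  0.477  2.746] F [ 3.9 18.  -5.3] gap 18.5
X [-0.82   0.342 -0.459] Y [ 0.397  0.918 -0.025] Z [ 0.413 -0.203 -0.888] tilt 27.4 head -26.2
tcp cutter [-72.9 -61.  118.2] Fc -18.1 -3.4 -5.3 M [4.03 0.13 2.4 ] ff 59.99278128147125
```

Request:
{"op": "arm_command", "data": {
  "plan": [
    [-1,0,0.04,-0.0012,0],
    [-1,0,0,0,0]
  ]
}}

```text
clock: 32.05
eef_pos: [549.0, 5.3, 118.5]
eef_rot: [-3.113, 0.478, 2.742]
wrist_force: [0.3, 0.2, -3.0]
finger_gap: 18.5
finger_force: 59.8
```

```bash
python3 st.py; python3 key.py
```

```text
32.05 q [ 0.055  0.206  1.94  -0.406  0.611 -0.821] p [549.    5.3 118.5] rpy [-3.113  0.478  2.742] F [ 0.3  0.2 -3. ] gap 18.5
X [-0.818  0.345 -0.46 ] Y [ 0.4    0.916 -0.025] Z [ 0.412 -0.204 -0.888] tilt 27.4 head -26.4
tcp cutter [-112.1  -60.8  118.5] Fc -0.3 0.2 -3.0 M [ 0.3   0.57 -0.02] ff 59.76753115653992
key top 17 [-31.1 -26.1 -22. ]
mallet 731 [-160.4  -26.1  116.9] [-72.8  23.7 148.2]
ridge [-4.0000e-03  1.4644e+02] [0.009 4.979]
```

Request:
{"op": "arm_command", "data": {
  "plan": [
    [-1,0,-0.043,0.0013,0]
  ]
}}

```text
clock: 32.22
eef_pos: [532.1, -34.0, 118.1]
eef_rot: [-3.113, 0.477, 2.746]
wrist_force: [-9.8, 40.1, -5.4]
finger_gap: 18.7
finger_force: 60.4
```

```bash
python3 st.py
```

```text
32.23 q [-0.037  0.163  1.993 -0.354  0.572 -0.947] p [532.1 -34.  118.1] rpy [-3.113  0.477  2.746] F [-9.8 40.1 -5.4] gap 18.7
X [-0.82   0.343 -0.459] Y [ 0.398  0.917 -0.025] Z [ 0.413 -0.203 -0.888] tilt 27.4 head -26.2
tcp cutter [-69.3 -61.1 118.1] Fc -33.2 -24.6 -5.4 M [7.87 2.85 4.01] ff 60.36170303821564
```

Request:
{"op": "arm_command", "data": {
  "plan": [
    [-1,0,0.043,-0.0013,0],
    [-1,0,0.03,-0.001,0],
    [-1,0,0,0,0]
  ]
}}

```text
clock: 32.6
eef_pos: [560.3, 33.3, 118.3]
eef_rot: [-3.113, 0.477, 2.744]
wrist_force: [0.3, -0.1, -3.3]
finger_gap: 19.1
finger_force: 59.8
```

```bash
python3 st.py; python3 key.py; python3 - <<'E'
from h import *
for n in("scene","wrist","top"):
    c=cam(n); pickle.dump(c,open(n+"3.pkl","wb"))
a=pickle.load(open("scene3.pkl","rb"))["img"][170:240,175:265]; b=pickle.load(open("wrist3.pkl","rb"))["img"]
cv2.imwrite("pics/k3.png",np.vstack([cv2.resize(np.hstack([pickle.load(open("scene2.pkl","rb"))["img"][170:240,175:265],a]),(640,249),interpolation=cv2.INTER_CUBIC),cv2.resize(b,(512,320)) if 0 else cv2.resize(b,(640,340))]))
E
```

```text
32.6 q [ 0.115  0.239  1.898 -0.432  0.64  -0.75 ] p [560.3  33.3 118.3] rpy [-3.113  0.477  2.744] F [ 0.3 -0.1 -3.3] gap 19.1
X [-0.819  0.344 -0.459] Y [ 0.399  0.917 -0.025] Z [ 0.412 -0.204 -0.888] tilt 27.4 head -26.3
tcp cutter [-142.3  -61.3  118.3] Fc -0.0 0.3 -3.3 M [ 0.3   0.65 -0.01] ff 59.76982891559601
key top 16 [-29.7 -26.5 -20.6]
mallet 751 [-190.6  -26.9  118.6] [-102.9   23.4  147.9]
ridge [-5.00000e-03  1.45891e+02] [0.025 7.302]
```

View pics/k3.png

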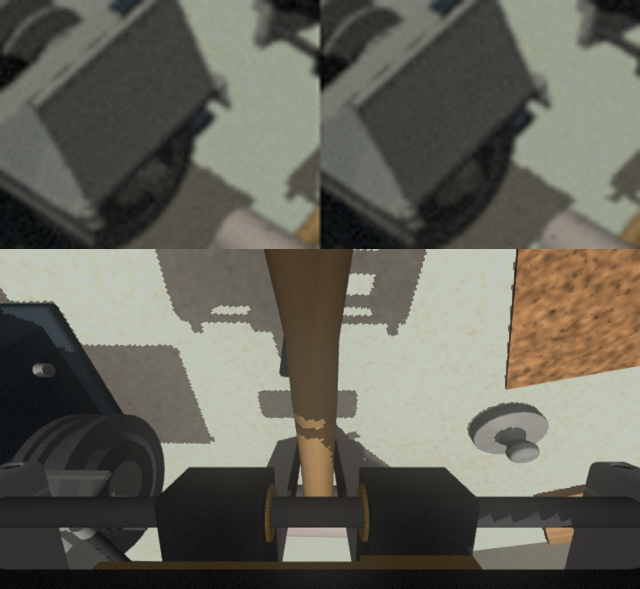

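The top panels (scene, before and after) show that the flap still stands and the key is mostly hidden behind it. The bottom wrist panel shows the mallet still straight in the fingers at (315,480). I'll compare the key position against the baseline image.

```bash
python3 - <<'E'
from h import *
for n in("scene2","scene3"):
    c=pickle.load(open(n+".pkl","rb")); C=w2c(cloud(c)); x,y,z=[C[...,i] for i in range(3)]
    k=(abs(y-1)<5.5)&(z>137)&(z<147)&(x>-45)&(x<-10); print(n,"top",k.sum(),np.percentile(x[k],[3,50,97]).round(1))
    k=(abs(y-1)<5.5)&(z>123)&(z<139)&(x>-45)&(x<-22); print(" end",k.sum(),np.percentile(x[k],[10,50,90]).round(1), np.sort(x[k]).round(0)[:30])
    k=(abs(x-3)<6)&(z>60)&(z<110)&(y>-55)&(y<60); print(" rim",k.sum(),np.median(x[k]).round(1))
c=pickle.load(open("wrist3.pkl","rb")); C=w2c(cloud(c)); x,y,z=[C[...,i] for i in range(3)]
k=(abs(y)<9)&(z>122)&(z<144)&(x>-45)&(x<-5)&(c["z_map"]>0); print("wrist",k.sum(),np.percentile(x[k],[3,20,50,97]).round(1) if k.sum() else "")
E
```

```text
scene2 top 29 [-36.2 -29.7 -21.5]
 end 15 [-36.2 -34.9 -34.2] [-37. -36. -36. -36. -35. -35. -35. -35. -35. -35. -35. -35. -34. -34.
 -34.]
 rim 295 0.5
scene3 top 15 [-29.2 -25.5 -21.3]
 end 14 [-29.4 -28.7 -27.9] [-30. -29. -29. -29. -29. -29. -29. -29. -28. -28. -28. -28. -28. -28.]
 rim 319 0.6
wrist 66 [-26.2 -24.9 -19.8 -12.3]
```

The key end moved 6.2 mm, to about 48 mm in: tight. I'll lay the mallet back where it was gripped.

```bash
python3 plan.py 45 535.3,295,120 535.3,295,30 535.3,295,13.2
```

```text
535.3,295,120 rows 6 each [0.0184, 0.0386, -0.0109]
535.3,295,30 rows 2 each [0.0207, 0.0012, 0.04]
535.3,295,13.2 rows 1 each [0.0077, 0.0004, 0.0149]
```

Request:
{"op": "arm_command", "data": {
  "plan": [
    [-1,0.0184,0.0386,-0.011,0],
    [-1,0.0184,0.0386,-0.011,0],
    [-1,0.0184,0.0386,-0.011,0],
    [-1,0.0184,0.0386,-0.011,0],
    [-1,0.0184,0.0386,-0.011,0],
    [-1,0.0184,0.0386,-0.011,0],
    [-1,0.0138,0.0008,0.0267,0],
    [-1,0.0138,0.0008,0.0267,0],
    [-1,0.0138,0.0008,0.0267,0],
    [-1,0,0,0,0]
  ]
}}

```text
clock: 34.05
eef_pos: [534.9, 294.5, 28.4]
eef_rot: [-3.109, 0.475, 2.743]
wrist_force: [0.5, -0.5, -3.2]
finger_gap: 18.7
finger_force: 59.8
```

```bash
python3 st.py; python3 plan.py 45 535.3,295,13.2
```

```text
34.05 q [ 0.624  0.56   1.686 -0.626  0.767 -0.109] p [534.9 294.5  28.4] rpy [-3.109  0.475  2.743] F [ 0.5 -0.5 -3.2] gap 18.7
X [-0.819  0.345 -0.457] Y [ 0.402  0.915 -0.029] Z [ 0.409 -0.207 -0.889] tilt 27.3 head -26.9
tcp cutter [-373.  -186.3   28.4] Fc 0.3 0.7 -3.2 M [0.31 0.51 0.04] ff 59.76562857627869
535.3,295,13.2 rows 1 each [0.0068, 0.0011, 0.0136]
```

Request:
{"op": "arm_command", "data": {
  "plan": [
    [-1,0.003,0,0.006,0],
    [-1,0.0025,0,0.005,0],
    [-1,0.001,0,0.002,0],
    [-1,0,0,0,0]
  ]
}}

```text
clock: 34.55
eef_pos: [535.9, 295.4, 16.0]
eef_rot: [-3.113, 0.477, 2.741]
wrist_force: [-0.5, -0.2, -3.7]
finger_gap: 19.1
finger_force: 59.8
```

```bash
python3 st.py
```

```text
34.55 q [ 0.624  0.582  1.688 -0.645  0.744 -0.085] p [535.9 295.4  16. ] rpy [-3.113  0.477  2.741] F [-0.5 -0.2 -3.7] gap 19.1
X [-0.818  0.346 -0.459] Y [ 0.401  0.916 -0.025] Z [ 0.412 -0.205 -0.888] tilt 27.4 head -26.5
tcp cutter [-374.2 -185.8   16. ] Fc 0.4 -0.4 -3.7 M [0.3  0.58 0.02] ff 59.76544260978699
```

Request:
{"op": "arm_command", "data": {
  "plan": [
    [-1,0.001,0,0.0022,0],
    [-1,0,0,0,0],
    [-0.2,0,0,0,0],
    [-0.2,0,0,0,0],
    [-0.2,0,0,0,0],
    [-0.2,0,0,-0.03,0],
    [-0.2,0,0,-0.06,0],
    [-0.6,0,0,-0.06,0],
    [-1,0,0,-0.06,0]
  ]
}}

```text
clock: 35.67
eef_pos: [448.4, 338.5, 201.7]
eef_rot: [-3.114, 0.477, 2.741]
wrist_force: [0.5, 0.4, 0.3]
finger_gap: 20.7
finger_force: 0.0
```

```bash
python3 st.py; python3 mal.py m4.png; python3 -c "
from h import *
c=pickle.load(open('top.pkl','rb'));P=cloud(c);h=cv2.cvtColor(c['img'],cv2.COLOR_BGR2HSV);v,u=np.mgrid[0:400,0:640]
m=(u>205)&(u<310)&(v>115)&(v<260)&(h[...,1]>90)&(h[...,0]<25)&(P[...,2]<8);print(cv2.boxPoints(cv2.minAreaRect(P[m][:,:2].astype(np.float32))).round())"
```

```text
35.67 q [ 0.792  0.261  1.653 -0.506  1.122 -0.172] p [448.4 338.5 201.7] rpy [-3.114  0.477  2.741] F [0.5 0.4 0.3] gap 20.7
X [-0.818  0.346 -0.459] Y [ 0.401  0.916 -0.025] Z [ 0.412 -0.205 -0.888] tilt 27.4 head -26.4
tcp cutter [-379.9 -283.1  201.7] Fc -0.6 0.3 0.3 M [0.09 0.19 0.03] ff 0.0
headtop 819 [588.5 274.2  39.9] ((592.7677001953125, 272.64990234375), (89.09332275390625, 28.889366149902344), 68.84062194824219)
handle 2921 [ 9.08000e-01 -4.18000e-01  4.80684e+02  3.18702e+02] z [31.6 34.9] 390.6724035057955 574.9826115599428
[[356. 206.]
 [654. 173.]
 [672. 342.]
 [375. 374.]]
```

Mallet lies flat on the mat. Now for the flap.

```bash
python3 plan.py 50 $(python3 -c "
from h import *
print(*[','.join(map(str,c2w(*p).round(1))) for p in((-200,-120,330),(25,0,330),(25,0,252),(-13,0,252),(-45,0,252),(-67,0,245),(-80,0,235),(-91,0,223),(-99,0,209))])")
```

```text
528.7,109.3,330.0 rows 6 each [-0.0337, -0.0304, -0.0046]
551.7,-144.6,330.0 rows 6 each [-0.0178, -0.0372, 0.01]
551.7,-144.6,252.0 rows 2 each [0.018, 0.0006, 0.0346]
566.5,-109.6,252.0 rows 1 each [0.0001, 0.038, -0.0007]
578.9,-80.1,252.0 rows 1 each [0.0001, 0.032, -0.0007]
587.5,-59.9,245.0 rows 1 each [0.0032, 0.0221, 0.0058]
592.5,-47.9,235.0 rows 1 each [0.0047, 0.0132, 0.0086]
596.8,-37.8,223.0 rows 1 each [0.0056, 0.0112, 0.0104]
599.9,-30.4,209.0 rows 1 each [0.0065, 0.0082, 0.0122]
```

Request:
{"op": "arm_command", "data": {
  "plan": [
    [-1,-0.0337,-0.0304,-0.0046,0],
    [-1,-0.0337,-0.0304,-0.0046,0],
    [-1,-0.0337,-0.0304,-0.0046,0],
    [-1,-0.0337,-0.0304,-0.0046,0],
    [-1,-0.0337,-0.0304,-0.0046,0],
    [-1,-0.0337,-0.0304,-0.0046,0],
    [-1,0,0,0,0]
  ]
}}

```text
clock: 36.6
eef_pos: [531.1, 104.9, 323.3]
eef_rot: [-3.115, 0.48, 2.738]
wrist_force: [0.3, 0.2, -0.8]
finger_gap: 0.5
finger_force: 0.0
```

```bash
python3 st.py; python3 plan.py 42 551.7,-144.6,330 551.7,-144.6,252
```

```text
36.6 q [ 0.284  0.013  1.65  -0.353  1.138 -0.782] p [531.1 104.9 323.3] rpy [-3.115  0.48   2.738] F [ 0.3  0.2 -0.8] gap 0.5
X [-0.816  0.349 -0.461] Y [ 0.404  0.914 -0.024] Z [ 0.414 -0.206 -0.887] tilt 27.5 head -26.5
tcp cutter [-196.8 -116.1  323.3] Fc -0.3 0.2 -0.8 M [ 0.08  0.18 -0.01] ff 0.0
551.7,-144.6,330 rows 6 each [-0.0178, -0.0367, 0.009]
551.7,-144.6,252 rows 2 each [0.018, 0.0009, 0.0346]
```

Request:
{"op": "arm_command", "data": {
  "plan": [
    [-1,-0.0178,-0.0367,0.009,0],
    [-1,-0.0178,-0.0367,0.009,0],
    [-1,-0.0178,-0.0367,0.009,0],
    [-1,-0.0178,-0.0367,0.009,0],
    [-1,-0.0178,-0.0367,0.009,0],
    [-1,-0.0178,-0.0367,0.009,0],
    [-1,0,0,0,0]
  ]
}}

```text
clock: 37.48
eef_pos: [551.3, -144.1, 327.5]
eef_rot: [-3.113, 0.476, 2.739]
wrist_force: [-0.0, 0.4, 0.4]
finger_gap: 0.2
finger_force: 0.0
```

```bash
python3 st.py; python3 plan.py 42 551.7,-144.6,252
```

```text
37.48 q [-0.28   0.012  1.641 -0.099  1.021 -1.409] p [ 551.3 -144.1  327.5] rpy [-3.113  0.476  2.739] F [-0.   0.4  0.4] gap 0.2
X [-0.818  0.348 -0.458] Y [ 0.404  0.915 -0.025] Z [ 0.41  -0.206 -0.889] tilt 27.3 head -26.6
tcp cutter [ 24.6  -0.5 327.5] Fc -0.3 -0.2 0.4 M [ 0.13  0.25 -0.  ] ff 0.0
551.7,-144.6,252 rows 2 each [0.017, 0.0008, 0.0337]
```

Request:
{"op": "arm_command", "data": {
  "plan": [
    [-1,0.017,0,0.0337,0],
    [-1,0.017,0,0.0337,0],
    [-1,0,0.038,-0.0007,0],
    [-1,0,0.016,-0.0003,0],
    [-1,0,0.016,-0.0003,0],
    [-1,0.0032,0.0221,0.0058,0],
    [-1,0.0047,0.0132,0.0086,0],
    [-1,0.0056,0.0112,0.0104,0],
    [-1,0.0065,0.0082,0.0122,0]
  ]
}}

```text
clock: 38.6
eef_pos: [599.8, -29.7, 208.1]
eef_rot: [-3.113, 0.477, 2.742]
wrist_force: [0.3, 0.6, 0.7]
finger_gap: 0.3
finger_force: 0.0
```

```bash
python3 st.py
```

```text
38.6 q [-0.022  0.19   1.725 -0.274  0.808 -1.039] p [599.8 -29.7 208.1] rpy [-3.113  0.477  2.742] F [0.3 0.6 0.7] gap 0.3
X [-0.819  0.345 -0.459] Y [ 0.401  0.916 -0.025] Z [ 0.412 -0.205 -0.888] tilt 27.4 head -26.4
tcp cutter [-99.6  -0.4 208.1] Fc -0.7 0.1 0.7 M [0.11 0.16 0.04] ff 0.0
```

Now I'll withdraw and check the flap, key and bystanders.

Request:
{"op": "arm_command", "data": {
  "plan": [
    [-1,0,0.03,-0.03,0],
    [-1,0,0.03,-0.05,0],
    [-1,0,0.03,-0.05,0],
    [-1,0,0.04,-0.04,0],
    [-1,0,0.04,-0.02,0],
    [-1,0,0,0,0],
    [-1,0,0,0,0]
  ]
}}

```text
clock: 39.48
eef_pos: [589.7, 163.4, 372.2]
eef_rot: [-3.112, 0.476, 2.742]
wrist_force: [-0.4, 0.3, 0.9]
finger_gap: 0.6
finger_force: 0.0
```

```bash
python3 st.py; python3 - <<'E'
from h import *
for n in("scene","top"):
    c=cam(n); o=pickle.load(open(n+".pkl","rb")); P=cloud(c); C=w2c(P); x,y,z=[C[...,i] for i in range(3)]
    k=(abs(y)<55)&(z>80)&(z<170)&(x<-30)&(x>-50); print(n,"shut plate px",k.sum(),np.median(x[k]).round(1) if k.sum() else "", "standing",((abs(y)<55)&(z>190)&(z<280)&(x<20)&(x>-140)).sum())
    cv2.imwrite(f"pics/end_{n}.png",c["img"])
    if n=="scene":
        for nm,(a,b,d,e) in dict(clamp=(225,275,262,355),weight=(295,335,292,332),cone=(412,455,282,328),bar=(262,322,200,255)).items():
            A_=o["img"][d:e,a:b].astype(int);B_=c["img"][d:e,a:b].astype(int); print(nm,np.abs(A_-B_).mean().round(1))
E
```

```text
39.48 q [ 0.36   0.181  1.356 -0.359  1.285 -0.758] p [589.7 163.4 372.2] rpy [-3.112  0.476  2.742] F [-0.4  0.3  0.9] gap 0.6
X [-0.819  0.346 -0.459] Y [ 0.401  0.916 -0.027] Z [ 0.411 -0.206 -0.888] tilt 27.3 head -26.6
tcp cutter [-273.5  -84.9  372.2] Fc -0.1 -0.5 0.9 M [ 0.09  0.19 -0.03] ff 0.0
scene shut plate px 863 -40.1 standing 0
clamp 3.0
weight 2.9
cone 2.9
bar 18.3
top shut plate px 161 -38.8 standing 0
```

View pics/end_scene.png

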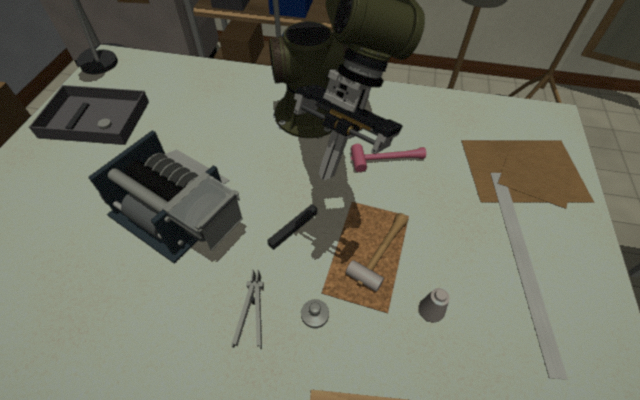

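The final view shows the flap hanging shut in front of the pulley at (215,215) and the mallet on the mat with its head at (365,275). The clamp, weight and cone are unmoved, and the arm is clear.

```bash
python3 -c "
from h import *
print(ticket.sign_off())"
```

```text
the job is handed in; nothing more can be done
None
```

The job is done and handed in at 39.5 s: the key went in snug by hand and was driven with the mallet to about 48 mm by camera measurement, at least two separate taps. The mallet is back on the mat, the flap is shut and the bystanders are unmoved.

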